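Fit a lens in a stone viewer and screw down its retaining ring

TASK

Drop the lens, flat side down, into the open cell of the stone viewer and let go of it. Then set the black retaining ring over it, lugs through the gaps, and turn it clockwise until it holds the lens snug: firmly clamped, but not forced and never pressing hard on the lens. Let go of it, and leave the nut, grommet and tweezers where they lie.

Things in the scene. Friction and masses are not known exactly. Their poses are not given: they have to be found in the camera images.
- stand: Stone viewer, fixed to the bench: round grey foot 100 mm across, 12 mm high, with an upright aluminium tube (the cell) on its middle, outside 39 mm, rim 50 mm above the origin. Origin: centre of the underside, z up. A collar with three thread ledges is fixed round the outside of the tube, higher or lower by some mm from one start to the next (see thread_gap).
- cell_mouth (a point): Centre of the cell's mouth, at rim height, axes as the stand's. Bore 33 mm. A black spacer on a stiff spring washer in the bore has its top 10 mm below the rim; the lens rests on it, its band standing 4 mm proud of the rim.
- thread_gap (a point): Middle of one of three 42 deg gaps between ledges: 60 deg anticlockwise of the stand's x axis, 22.5 mm from the tube's axis, 44 mm above the stand's origin; more at 180 and 300 deg. Ledges reach to radius 24 mm, are 4 mm thick, span 78 deg each; clockwise from a gap the underside falls evenly by 6.3 mm to a stop, from 44 mm as drawn, but truly 1.8 mm lower to 1 mm higher, unmeasured.
- lens: Lens in an aluminium band: disc 30 mm across, 14 mm thick at the band, low glass dome 2.3 mm higher on top, bottom edge chamfered 1.5 mm, 40 g. Lies flat side down on a grey mat 3 mm thick. Origin: centre of the flat underside, z up. Held by the upper 6 mm of the band it can be let about 7 mm into the bore, then dropped the last 3 mm.
- ring: Black knurled retaining ring lying on the mat: 60 mm outside, 22 mm high, bore 52 mm, top flange 4 mm thick with a 22 mm hole; the flange's underside, 18 mm above the origin, presses on the lens band. Origin: centre of the underside, z up. About 60 g. Resting on the seated lens, lugs in the gaps, its origin is 36 mm above the stand's.
- ring_lug (a point): Middle of one of the ring's three lugs, on its x axis, 22.5 mm from its centre, 3 mm above its underside (more at 120 and 240 deg). Round steel, 4.4 mm thick, reaching in to radius 21 mm; bright pips on the ring's top stand over them. Entered mid-gap the ring turns freely clockwise (seen from above) until the lugs bite, after 30 to 70 deg in all, as the collar has it.
- ring_top (a point): Centre of the ring's top face. Once the lugs bite, each degree draws the ring down 0.08 mm, felt as a downward pull on what holds it and resistance while turning (0.02 to 0.03 N m per N), and clamps the lens about 1.1 N harder. Snug is 10 to 18 N, some 9 to 16 deg past the bite of a ring lying on the lens; under 5 N is loose, over 28 N forced. Friction keeps it there.
- nut: Bystander: loose steel hexagon nut, 24x27x13 mm; origin under its centre. Leave alone.
- grommet: Bystander: loose black rubber grommet, 23 mm across, 9 mm high; origin under its centre. Leave alone.
- tweezers: Bystander: loose steel tweezers, 124 mm long, 10 mm high; origin under the centre. Leave alone.
Mind the look-alikes: they are no part of the job. Of the things that look like the ring, the smaller one is meant.

How it is judged:
On the way, in this order (a step that is already met when the one before it is completed fails the run):
1. the lens lies flat in the cell, on its spacer, let go (horizontal distance between lens and stand below 0.003 m and z of lens in the frame of stand below 0.042 m and angle between lens's own z axis and vertical below 0.12 rad and contact force between the fingers and lens below 0.1 N), for 0.2 s.
2. the ring is down over the cell, lugs below the ledge tops (horizontal distance between ring and stand below 0.004 m and z of ring in the frame of stand below 0.038 m), for 0.2 s.
At the end, for the whole second after the job is handed in: Lens flat in the cell (3 mm of its axis, underside under 42 mm above the stand's origin, tilt under 0.08 rad); ring over it (4 mm of the axis, origin under 38 mm above the stand's, tilt under 0.08 rad), at rest and by itself clamping the lens with over 5 N (all of step 2 and horizontal distance between lens and stand below 0.003 m and z of lens in the frame of stand below 0.042 m and angle between each of lens, ring's own z axis and vertical below 0.08 rad and contact force between ring and lens above 5 N and linear speed of ring below 0.005 m/s); the robot touches nothing.
It fails at once if the ring presses on the lens with more than 28 N (contact force between ring and lens above 28 N).
It fails at once if a bystander is moved by more than 3 cm (distance of any of nut, grommet, tweezers from where it was at the start of the episode above 0.03 m).
It also fails if it takes over 67 s, if anything falls off the work surface, if the arm or the gripper's body presses on something with over 40 N, if the wrist force passes 120 N, or if a joint passes its speed limit or range.

ROBOT

A 6-joint arm with a two-finger parallel gripper is mounted at the origin on a cart in front of the work surface, level with it; the furniture and walls round the work are solid. World frame = base frame: x ahead of the robot, y to its left, z up, the work surface at z = 0. Lengths are in m, angles in rad, forces in N, time in s.
With the tool pointing down it reaches from about 0.35 to 1 m from the base axis. Payload 7.1 kg.
Tool frame: the origin (TCP) lies at the very end of the fingers, on their centre line; the grasp point (between the pads) lies 19 mm behind it; z points along the fingers, x is the direction in which the jaws open and shut, and the axes are right-handed (so a half turn about z gives the same grasp; the last joint's range is limited). The gripper opens to 85 mm and grips with 20 to 120 N. Pads are 22 mm wide; open, the fingers measure 114 mm over their backs; the gripper's body (76 mm by 85 mm) begins 54 mm behind the grasp point. The pads swing forward as they close: fully open they stand 13 mm farther back than shut.
Start: joints at [-1.279, 0.423, 1.63, -0, 1.089, -0.019], TCP at [0.191, -0.595, 0.231] pointing down, gripper open.
Joint ranges: [-3, 3], [-0.9, 2.11], [0.09, 2.58], [-1.31, 4.45], [0.11, 2.69], [-2.54, 2.54]. Speed limits (rad/s): [2.39, 2.39, 3.01, 3.14, 3.14, 3.14].

INTERFACE

Orientations are given as a unit quaternion [w, x, y, z].
In Python, from rig import r gives the robot as it stands. The module is installed in compiled form; this text tells all that it offers.
- The arm moves only by the tool servo_tool, never from a script. Its argument "series" is a list of rows, each an object with "slide": the shift along the tool's x, y, z in m, a list of three; "dr": the turn, a rotation vector about the tool's x, y, z in rad, a list of three; "claw": the closure, from 0 (fully open) to 1 (shut). In form: [{"slide": [dx, dy, dz], "dr": [ax, ay, az], "claw": claw}, ...]. A call has 1 to 10 rows; each row is the pose to reach, as a shift and turn from the pose commanded when the call began, along the tool's axes at that moment; what a row does not reach only later rows make up. A row lasts 1/12 s, in which the tool goes at most 41.7 mm and 7.16 degrees, less where a joint would pass 70% of its speed; a pose out of reach is approached as far as the arm can. A call with a gripper value outside its range is refused whole. The fingers move at their own pace and stop on an object; the grip force is fixed at half the most. Time passes only in rows, so rows that repeat a pose let the fingers close. It gives the time, the measured TCP pose, the force and the opening at its end, in the units of the state.
- r.observe(): the state, without advancing time (a new reading comes with each control period).
- r.snapshot(name): name is "scene" or "top"; returns the picture (400x640x3 uint8, red, green, blue); there is no depth.
- r.get_calibration(name): a dict with "fov_y" (degrees; the focal length in pixels is half the picture's height over the tangent of half this angle, whatever the lens; pixels are square), "cx", "cy" (the principal point, pixels), "k1" (the pictures are not rectified: a ray, as slopes to the right and down, at radius r is drawn at 1 + k1 r^2 times it, then the intrinsics apply), "T" (4x4, takes a point from camera to world coordinates). Camera axes: x right, y up, looking along -z (the intrinsics and any distortion apply to the point x, -y, -z); pixel columns grow to the right and rows downward; lengths in m; the calibration is good to about 2 mm. A picture is of the moment at which its call begins. get_calibration takes no time and is no camera call.
- r.job_done(): hands the job in, once; it reports no verdict.
The state is a dict: "clock": time; "joint_pos": joint angles; "dq": joint speeds; "tau": joint torques, N m; "tool_pos": TCP position; "tcp_rot": TCP orientation; "wrist_force": force on the tool from outside, world axes, zero at the start; "ft_torque": the same for the moment, N m; "grip_width": finger opening in m.
Only numpy, scipy, OpenCV 4.12 (cv2) and the standard library are available. Lean on these libraries where they do the work, as an engineer would, in place of code of your own. Each camera call takes 0.05 s, during which the arm holds its last target.

## Working session

There is one attempt and no reset: what is moved stays moved. The work goes in short steps, Python scripts to look and compute and a tool call to move; the robot and the scene stay as the last step left them, time stands still between calls to the robot, and variables do not carry over. Pictures are saved under pics/ and viewed, and the job is handed in when it is done.

Besides the shell and the picture viewer there is one more tool, called after ">>>" by a JSON object that holds its "method" and its "body". servo_tool: Moves the arm, as the interface text tells. Its arguments: {"type":"object","properties":{"series":{"type":"array"}},"required":["series"]}

```bash
mkdir -p pics; ls
cat > h.py <<'E'
import numpy as np,cv2
from rig import r
def proj(name,P):
    c=r.get_calibration(name);T=np.array(c['T']);f=200/np.tan(np.radians(c['fov_y'])/2)
    p=(np.atleast_2d(P)-T[:3,3])@T[:3,:3]
    s=np.c_[p[:,0]/-p[:,2],-p[:,1]/-p[:,2]];q=(s**2).sum(1,keepdims=True)
    s=s*(1+c['k1']*q);return s*f+[c['cx'],c['cy']]
def ray(name,uv):
    c=r.get_calibration(name);T=np.array(c['T']);f=200/np.tan(np.radians(c['fov_y'])/2)
    d=(np.atleast_2d(uv).astype(float)-[c['cx'],c['cy']])/f;s=d.copy()
    for _ in range(50): s=d/(1+c['k1']*(s**2).sum(1,keepdims=True))
    D=np.c_[s[:,0],-s[:,1],-np.ones(len(s))]@T[:3,:3].T
    return T[:3,3],D
def at_z(name,uv,z):
    o,D=ray(name,uv);return o+D*((z-o[2])/D[:,2])[:,None]
def save(name,fn,crop=None,k=1):
    im=cv2.cvtColor(r.snapshot(name),cv2.COLOR_RGB2BGR)
    cv2.imwrite('pics/'+fn+'_raw.png',im)
    if crop: x,y,w,h=crop; im=im[y:y+h,x:x+w]
    if k!=1: im=cv2.resize(im,None,fx=k,fy=k,interpolation=cv2.INTER_CUBIC)
    cv2.imwrite('pics/'+fn+'.png',im)
E
python3 - <<'E'
from h import *
save('scene','s0');save('top','t0')
for n in('scene','top'):print(r.get_calibration(n))
print(r.observe())
E
```

```text
pics
{'fov_y': 42.15679634145846, 'cx': 322.3932059500144, 'cy': 198.40116305902012, 'k1': -0.028699967388188405, 'T': array([[-0.79277038,  0.39936422, -0.46045992, -0.08123298],
       [-0.60930602, -0.53928331,  0.58130859,  0.75715121],
       [-0.0161645 ,  0.74140524,  0.67086286,  0.87116489],
       [ 0.        ,  0.        ,  0.        ,  1.        ]])}
{'fov_y': 44.43827991104553, 'cx': 321.83464688932736, 'cy': 201.3863159609663, 'k1': 0.038785578591450556, 'T': array([[ 0.01909678,  0.99751546, -0.06781018,  0.38086645],
       [-0.99973829,  0.01990575,  0.01127428,  0.0654097 ],
       [ 0.01259609,  0.06757713,  0.99763454,  1.40477415],
       [ 0.        ,  0.        ,  0.        ,  1.        ]])}
{'clock': 0.1, 'joint_pos': array([-1.27898732e+00,  4.23738493e-01,  1.63062156e+00,  8.84000285e-06,
        1.08861386e+00, -1.89705021e-02]), 'dq': array([ 0.00135969, -0.00235485, -0.00258032, -0.00090501,  0.0026214 ,
        0.00051028]), 'tau': array([-3.60897718e-05, -5.58426476e+01, -2.82443690e+01, -1.27245909e-05,
        2.98456129e-03, -1.53413538e-05]), 'tool_pos': array([ 0.19102559, -0.59456522,  0.23063648]), 'tcp_rot': array([-4.20516256e-04,  8.08021153e-01, -5.89153070e-01, -5.47858862e-04]), 'wrist_force': array([ 0.78300494, -0.22497041,  0.75754922]), 'ft_torque': array([-0.02552119,  0.02064836,  0.00557824]), 'grip_width': 0.0852639080842204}
```

View pics/s0.png

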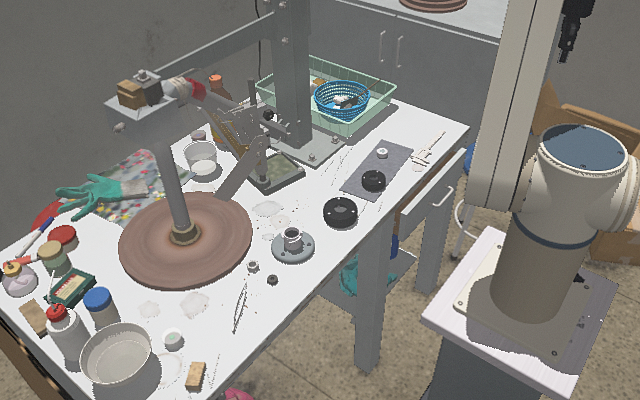

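View pics/t0.png

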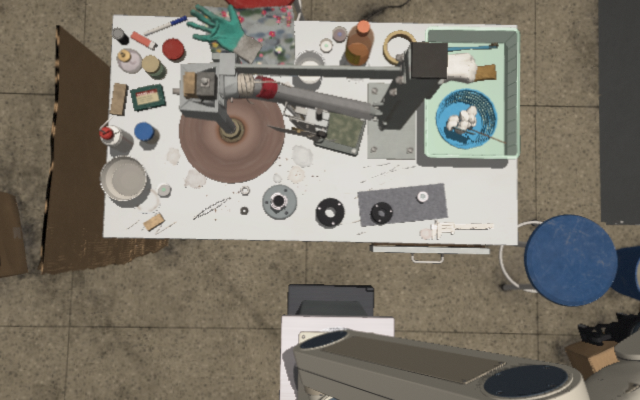

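Ring candidates in the top view are the black ring at (330,212) and the one at (381,213). The second is smaller and lies on the mat, so it fits. The lens is at (422,197), the stand at (279,202). I'll confirm these enlarged.

Run:
```python
import cv2
t=cv2.imread('pics/t0_raw.png');s=cv2.imread('pics/s0_raw.png')
cv2.imwrite('pics/t0c.png',cv2.resize(t[170:245,240:450],None,fx=3.8,fy=3.8,interpolation=cv2.INTER_CUBIC))
cv2.imwrite('pics/s0c.png',cv2.resize(s[130:275,225:425],None,fx=4,fy=4,interpolation=cv2.INTER_CUBIC))
```

```text
(no output)
```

View pics/t0c.png

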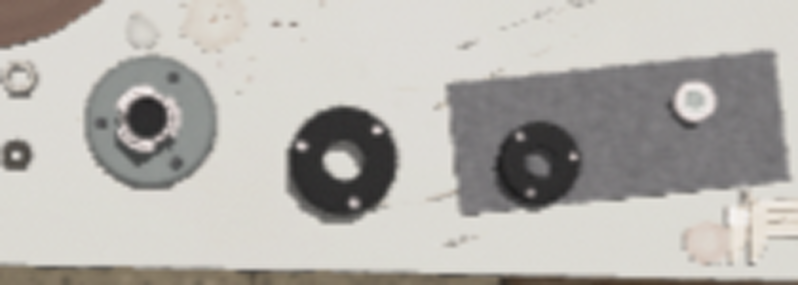

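View pics/s0c.png

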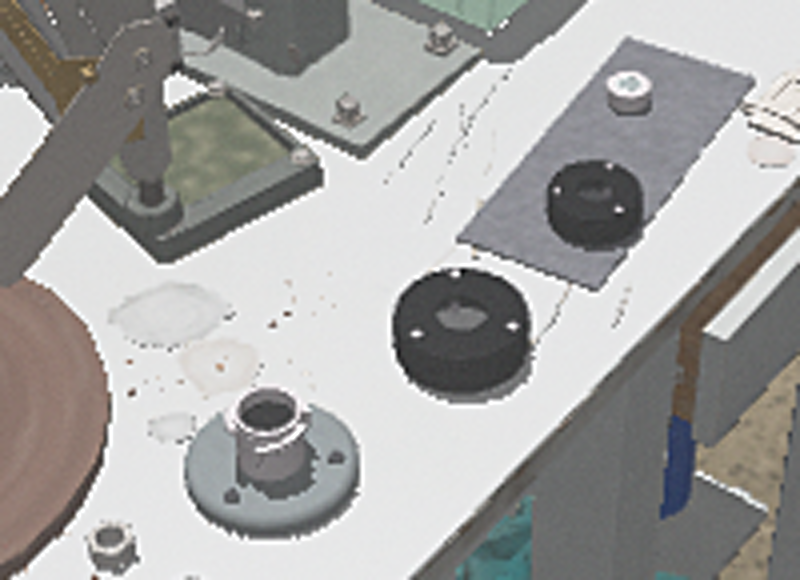

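```bash
cat >> h.py <<'E'
def ortho(name,im,c,z,half,ppm):
    # up=+x, left=+y (as the top view)
    n=int(2*half*ppm); i,j=np.mgrid[0:n,0:n]
    X=c[0]+half-(i+.5)/ppm; Y=c[1]+half-(j+.5)/ppm
    uv=proj(name,np.c_[X.ravel(),Y.ravel(),np.full(n*n,z)]).astype(np.float32).reshape(n,n,2)
    return cv2.remap(im,uv[...,0]-0.5*0,uv[...,1],cv2.INTER_CUBIC)
E
python3 - <<'E'
from h import *
T=cv2.imread('pics/t0_raw.png');S=cv2.imread('pics/s0_raw.png')
# px centres (scene from crop/4+offset; top crop/3.8+offset)
for nm,tp,sp,z in(('ring',(240+538/3.8,170+163/3.8),(225+595/4,130+188/4),.025),('lens',(240+694/3.8,170+101/3.8),(225+629/4,130+88/4),.018),('foot',(240+151/3.8,170+121/3.8),None,.012),('mouth',(240+147/3.8,170+117/3.8),(225+268/4,130+408/4),.05)):
    print(nm,at_z('top',[tp],z).round(4), at_z('scene',[sp],z).round(4) if sp else '')
c=at_z('top',[(240+151/3.8,170+121/3.8)],.012)[0]
a=np.hstack([ortho(n,I,c,.05,.035,5600) for n,I in(('top',T),('scene',S))])
cv2.imwrite('pics/o_cell.png',a)
a=np.hstack([ortho(n,I,c,.012,.06,3300) for n,I in(('top',T),('scene',S))])
cv2.imwrite('pics/o_foot.png',a)
E
```

```text
ring [[ 0.4455 -0.1194  0.025 ]] [[ 0.444 -0.118  0.025]]
lens [[ 0.4945 -0.2366  0.018 ]] [[ 0.4881 -0.2276  0.018 ]]
foot [[0.4718 0.1695 0.012 ]] 
mouth [[0.4722 0.1696 0.05  ]] [[0.469 0.173 0.05 ]]
```

View pics/o_cell.png

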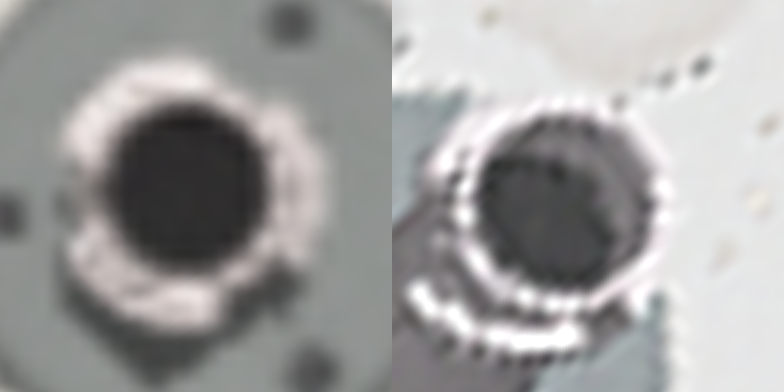

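View pics/o_foot.png

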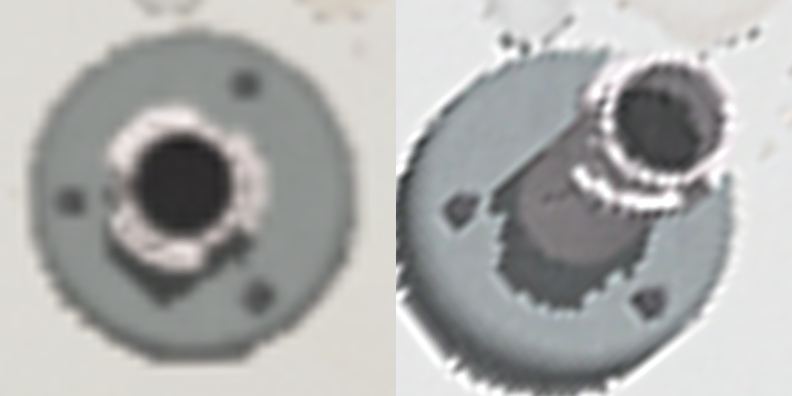

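```bash
cat >> h.py <<'E'
def edgefit(name,im,c,z,R,half,ppm=8000,sign=None,win=.004,n=180,out=None):
    """radial-gradient circle fit in ortho plane; sign +1 = brighter outwards. returns centre, radius"""
    g=cv2.cvtColor(ortho(name,im,c,z,half,ppm),cv2.COLOR_BGR2GRAY).astype(float)
    g=cv2.GaussianBlur(g,(0,0),ppm*.0005)
    N=g.shape[0];cc=np.array([0.,0.])
    th=np.linspace(0,2*np.pi,n,endpoint=False)
    from scipy.optimize import least_squares
    for it in range(6):
        rs=np.arange(R-win,R+win,.0001)
        X=cc[0]+np.outer(np.cos(th),rs);Y=cc[1]+np.outer(np.sin(th),rs)
        v=cv2.remap(g.astype(np.float32),((half-Y)*ppm-.5).astype(np.float32),((half-X)*ppm-.5).astype(np.float32),cv2.INTER_LINEAR)
        d=np.gradient(v,axis=1)*(sign or 1)
        if sign is None:d=abs(d)
        k=d.argmax(1);st=d.max(1);ok=(st>.35*np.median(st))&(k>1)&(k<len(rs)-2)
        rr=rs[k];px=np.c_[cc[0]+rr*np.cos(th),cc[1]+rr*np.sin(th)][ok]
        s=least_squares(lambda p:np.hypot(px[:,0]-p[0],px[:,1]-p[1])-p[2],[*cc,R],loss='soft_l1',f_scale=.0004).x
        cc=s[:2]
    res=np.hypot(px[:,0]-s[0],px[:,1]-s[1])-s[2]
    return np.array(c[:2])+cc,s[2],ok.sum(),np.std(res)
E
python3 - <<'E'
from h import *
T=cv2.imread('pics/t0_raw.png');S=cv2.imread('pics/s0_raw.png')
def t(*a,**k):
    q=edgefit(*a,**k);print(a[0],'z',a[3],'R',a[4],'->',q[0].round(4),'r',round(q[1],4),q[2],'sd',round(q[3],5))
print('mouth');t('top',T,(.472,.1695),.05,.0165,.03,sign=1);t('scene',S,(.469,.172),.05,.0165,.03,sign=1)
print('foot');t('top',T,(.472,.1695),.012,.05,.07,sign=1);
t('scene',S,(.472,.1695),.012,.05,.07,sign=1)
print('ring');t('top',T,(.4455,-.119),.025,.03,.045,sign=1);t('scene',S,(.445,-.119),.025,.03,.045,sign=1)
print('ringhole');t('top',T,(.4455,-.119),.025,.011,.03,sign=-1);t('scene',S,(.445,-.119),.025,.011,.03,sign=-1)
print('lens');t('top',T,(.4945,-.2366),.017,.015,.03,sign=-1);t('scene',S,(.489,-.231),.017,.015,.03,sign=-1)
a=np.hstack([ortho(n,I,c,.025,.04,4900) for n,I,c in(('top',T,(.4455,-.119)),('scene',S,(.445,-.119)))])
cv2.imwrite('pics/o_ring.png',a)
a=np.hstack([ortho(n,I,c,.017,.03,6500) for n,I,c in(('top',T,(.492,-.233)),('scene',S,(.492,-.233)))])
cv2.imwrite('pics/o_lens.png',a)
E
```

```text
mouth
top z 0.05 R 0.0165 -> [0.4731 0.1713] r 0.0153 180 sd 0.00048
scene z 0.05 R 0.0165 -> [0.4704 0.1738] r 0.0162 180 sd 0.00029
foot
top z 0.012 R 0.05 -> [0.4722 0.1712] r 0.0503 180 sd 0.00052
scene z 0.012 R 0.05 -> [0.4647 0.1792] r 0.051 130 sd 0.00124
ring
top z 0.025 R 0.03 -> [ 0.446  -0.1184] r 0.0315 154 sd 0.00094
scene z 0.025 R 0.03 -> [ 0.4442 -0.1163] r 0.0305 114 sd 0.00098
ringhole
top z 0.025 R 0.011 -> [ 0.4457 -0.1181] r 0.0087 142 sd 0.00084
scene z 0.025 R 0.011 -> [ 0.4442 -0.1166] r 0.0103 116 sd 0.00057
lens
top z 0.017 R 0.015 -> [ 0.4958 -0.2361] r 0.015 180 sd 0.00053
scene z 0.017 R 0.015 -> [ 0.4933 -0.2333] r 0.0145 180 sd 0.00037
```

View pics/o_ring.png

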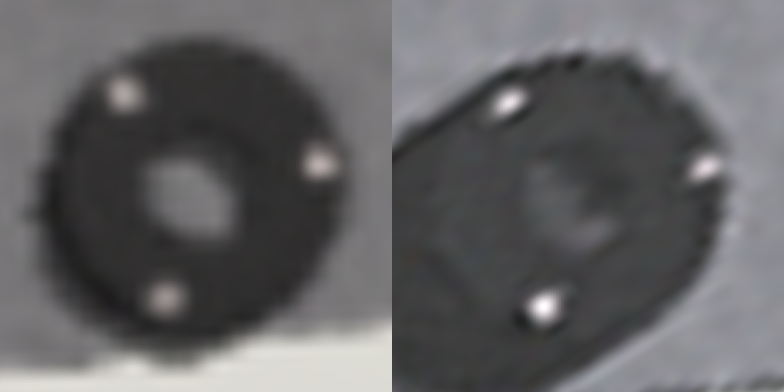

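View pics/o_lens.png

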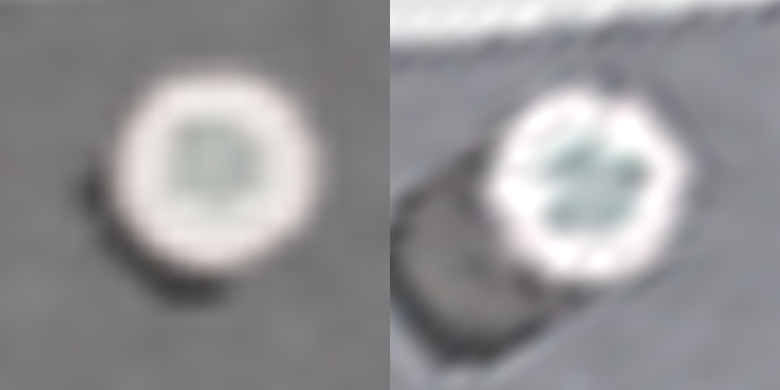

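The crop confirms the smaller ring on the mat, with pips clear in both views. The tube's gaps line up with the foot holes. Next I'll get the pip and gap angles.

```bash
cat >> h.py <<'E'
def cent(im,p,rad=4,bright=True):
    g=cv2.cvtColor(im,cv2.COLOR_BGR2GRAY).astype(float)
    x,y=map(int,np.round(p));w=g[y-rad:y+rad+1,x-rad:x+rad+1]
    b=np.median(w);w=np.clip((w-b) if bright else (b-w),0,None);w[w<.25*w.max()]=0
    i,j=np.mgrid[-rad:rad+1,-rad:rad+1];return np.array([x+(w*j).sum()/w.sum(),y+(w*i).sum()/w.sum()])
def holes_angle(P):
    c=P.mean(0);d=P-c;return c,np.degrees(np.arctan2(d[:,1],d[:,0])),np.hypot(*d.T)
def rot(q):
    w,x,y,z=q
    from scipy.spatial.transform import Rotation as Ro
    return Ro.from_quat([x,y,z,w]).as_matrix()
def plan(pos,phi=None,base=None):
    """slide and dr z from current pose to TCP pos, tool-x world heading phi (deg), tool straight down"""
    o=r.observe();R=rot(o['tcp_rot']);p=o['tool_pos'] if base is None else base
    h=np.degrees(np.arctan2(R[1,0],R[0,0]))
    print('pos',np.round(o['tool_pos'],4),'head',round(h,2),'slide',np.round(R.T@(np.array(pos)-p),4),'j6',round(np.degrees(o['joint_pos'][5]),1),'t',o['clock'],'w',round(o['grip_width'],4))
    if phi is not None:
        f=np.radians(phi);Rt=np.array([[np.cos(f),np.sin(f),0],[np.sin(f),-np.cos(f),0],[0,0,-1]])
        from scipy.spatial.transform import Rotation as Ro
        print('dr',Ro.from_matrix(R.T@Rt).as_rotvec().round(4))
E
python3 - <<'E'
from h import *
T=cv2.imread('pics/t0_raw.png');S=cv2.imread('pics/s0_raw.png')
def pips(n,I,c,pts,half,ppm,z):
    uv=[]
    for (x,y) in pts:
        X=c[0]+half-(y+.5)/ppm;Y=c[1]+half-(x+.5)/ppm
        uv.append(proj(n,[[X,Y,z]])[0])
    P=at_z(n,[cent(I,u,2) for u in uv],z)[:,:2]
    print(n,[np.round(x,4) for x in holes_angle(P)])
pips('top',T,(.4455,-.119),[(125,95),(321,163),(166,297)],.04,4900,.025)
pips('scene',S,(.445,-.119),[(508-392,101),(706-392,167),(544-392,306)],.04,4900,.025)
# gap angle: polar brightness at r=22.3mm z=.047
for n,I,c in(('top',T,(.4731,.1713)),('scene',S,(.4704,.1738))):
    th=np.radians(np.arange(0,360,5));v=0
    for rr in(.0215,.0225,.0235):
        uv=proj(n,np.c_[c[0]+rr*np.cos(th),c[1]+rr*np.sin(th),th*0+.047]).astype(np.float32)
        v=v+cv2.remap(cv2.cvtColor(I,cv2.COLOR_BGR2GRAY),uv[:,0].reshape(-1,1),uv[:,1].reshape(-1,1),cv2.INTER_LINEAR)[:,0].astype(float)/3
    print(n);print(dict(zip(range(0,360,5),v.astype(int))))
    F=np.fft.fft(v);print('min at',np.degrees(np.angle(F[3]*-1))/-3%120)
# foot holes top
P=[]
for (x,y) in[(245,85),(70,200),(257,297)]:
    X=.4718+.06-(y+.5)/3300;Y=.1695+.06-(x+.5)/3300;P.append(at_z('top',[cent(T,proj('top',[[X,Y,.012]])[0],2,False)],.012)[0,:2])
print([np.round(x,4) for x in holes_angle(np.array(P))])
plan((.4945,-.2347,.12))
E
```

```text
top [array([ 0.4478, -0.1213]), array([ 42.2837, -80.4287, 159.772 ]), array([0.0257, 0.0262, 0.0249])]
scene [array([ 0.4468, -0.1204]), array([ 43.1847, -77.7389, 157.9193]), array([0.0254, 0.0279, 0.0263])]
top
{0: np.int64(201), 5: np.int64(206), 10: np.int64(208), 15: np.int64(212), 20: np.int64(215), 25: np.int64(213), 30: np.int64(209), 35: np.int64(210), 40: np.int64(207), 45: np.int64(207), 50: np.int64(214), 55: np.int64(212), 60: np.int64(209), 65: np.int64(204), 70: np.int64(183), 75: np.int64(162), 80: np.int64(144), 85: np.int64(141), 90: np.int64(131), 95: np.int64(118), 100: np.int64(119), 105: np.int64(128), 110: np.int64(143), 115: np.int64(171), 120: np.int64(181), 125: np.int64(170), 130: np.int64(169), 135: np.int64(174), 140: np.int64(172), 145: np.int64(166), 150: np.int64(167), 155: np.int64(178), 160: np.int64(182), 165: np.int64(184), 170: np.int64(182), 175: np.int64(184), 180: np.int64(188), 185: np.int64(190), 190: np.int64(172), 195: np.int64(139), 200: np.int64(102), 205: np.int64(86), 210: np.int64(82), 215: np.int64(82), 220: np.int64(82), 225: np.int
[... 1498 characters left out ...]
40: np.int64(233), 245: np.int64(232), 250: np.int64(232), 255: np.int64(232), 260: np.int64(232), 265: np.int64(235), 270: np.int64(237), 275: np.int64(233), 280: np.int64(235), 285: np.int64(234), 290: np.int64(230), 295: np.int64(230), 300: np.int64(234), 305: np.int64(234), 310: np.int64(233), 315: np.int64(233), 320: np.int64(231), 325: np.int64(220), 330: np.int64(198), 335: np.int64(228), 340: np.int64(232), 345: np.int64(233), 350: np.int64(234), 355: np.int64(233)}
min at 98.5463900850714
[array([0.4727, 0.1713]), array([ -25.9993,   93.372 , -146.5825]), array([0.037 , 0.0368, 0.0372])]
pos [ 0.191  -0.5946  0.2306] head -72.19 slide [-0.2497 -0.399   0.111 ] j6 -1.1 t 0.1 w 0.0853
```

>>> {"method": "servo_tool", "body": {"series": [{"slide":[-0.25,-0.399,0.11],"dr":[0,0,0],"claw":0},{"slide":[-0.25,-0.399,0.11],"dr":[0,0,0],"claw":0},{"slide":[-0.25,-0.399,0.11],"dr":[0,0,0],"claw":0},{"slide":[-0.25,-0.399,0.11],"dr":[0,0,0],"claw":0},{"slide":[-0.25,-0.399,0.11],"dr":[0,0,0],"claw":0},{"slide":[-0.25,-0.399,0.11],"dr":[0,0,0],"claw":0},{"slide":[-0.25,-0.399,0.11],"dr":[0,0,0],"claw":0},{"slide":[-0.25,-0.399,0.11],"dr":[0,0,0],"claw":0},{"slide":[-0.25,-0.399,0.11],"dr":[0,0,0],"claw":0},{"slide":[-0.25,-0.399,0.11],"dr":[0,0,0],"claw":0}]}}

```text
clock: 0.93
tool_pos: [0.4534, -0.283, 0.136]
tcp_rot: [0.0, 0.808, -0.589, -0.0]
wrist_force: [0.7, -0.6, -0.8]
grip_width: 0.0859
```

Run:
```python
from h import *
plan((.4945,-.2347,.06),-72.2)
```

```text
pos [ 0.4534 -0.283   0.136 ] head -72.2 slide [-0.0334 -0.0539  0.076 ] j6 39.0 t 0.9333 w 0.0859
dr [ 0.0002  0.0002 -0.    ]
```

>>> {"method": "servo_tool", "body": {"series": [{"slide":[-0.033,-0.054,0.05],"dr":[0,0,0],"claw":0},{"slide":[-0.033,-0.054,0.076],"dr":[0,0,0],"claw":0},{"slide":[-0.033,-0.054,0.076],"dr":[0,0,0],"claw":0},{"slide":[-0.033,-0.054,0.076],"dr":[0,0,0],"claw":0},{"slide":[-0.033,-0.054,0.076],"dr":[0,0,0],"claw":0}]}}

```text
clock: 1.35
tool_pos: [0.4934, -0.2362, 0.0597]
tcp_rot: [0.0, 0.808, -0.589, -0.001]
wrist_force: [-0.9, -0.1, 0.4]
grip_width: 0.0855
```

Run:
```python
from h import *
plan((.4945,-.2347,.011),-72.2)
save('scene','s1',(320,80,140,105),5.5)
save('top','t1',(370,150,140,105),5.5)
```

```text
pos [ 0.4934 -0.2362  0.0597] head -72.11 slide [-0.001  -0.0016  0.0487] j6 45.3 t 1.35 w 0.0855
dr [0.0019 0.0017 0.0015]
```

View pics/s1.png

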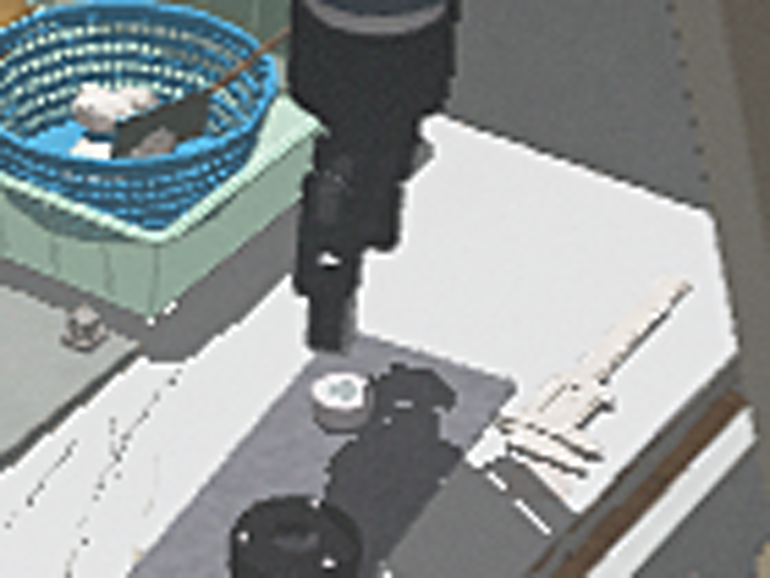

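View pics/t1.png

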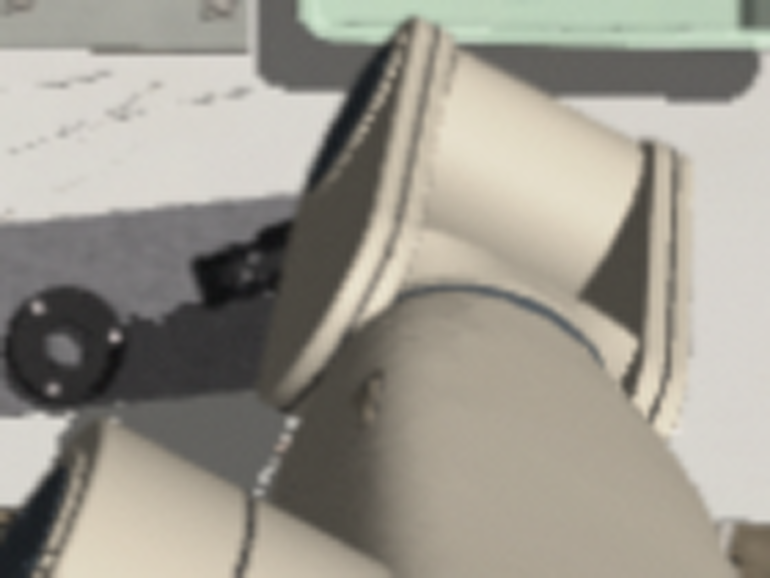

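The lens stands centred under the open jaws. I'll descend and close.

>>> {"method": "servo_tool", "body": {"series": [{"slide":[-0.001,-0.0015,0.03],"dr":[0,0,0],"claw":0},{"slide":[-0.001,-0.0015,0.049],"dr":[0,0,0],"claw":0},{"slide":[-0.001,-0.0015,0.049],"dr":[0,0,0],"claw":0},{"slide":[-0.001,-0.0015,0.049],"dr":[0,0,0],"claw":0.5},{"slide":[-0.001,-0.0015,0.049],"dr":[0,0,0],"claw":0.9},{"slide":[-0.001,-0.0015,0.049],"dr":[0,0,0],"claw":0.9},{"slide":[-0.001,-0.0015,0.049],"dr":[0,0,0],"claw":0.9},{"slide":[-0.001,-0.0015,0.049],"dr":[0,0,0],"claw":0.9},{"slide":[-0.001,-0.0015,0.049],"dr":[0,0,0],"claw":0.9},{"slide":[-0.001,-0.0015,0.049],"dr":[0,0,0],"claw":0.9}]}}

```text
clock: 2.28
tool_pos: [0.4957, -0.2359, 0.0131]
tcp_rot: [-0.0, 0.808, -0.589, 0.001]
wrist_force: [-3.2, -0.2, 9.8]
grip_width: 0.0249
```

Run:
```python
from h import *
plan((.4945,-.2347,.011),-72.2)
save('scene','s2',(320,80,140,105),5.5)
```

```text
pos [ 0.4957 -0.2359  0.0131] head -72.18 slide [-0.0015  0.0008  0.0021] j6 45.5 t 2.2833 w 0.0249
dr [-0.0011 -0.0014  0.0003]
```

View pics/s2.png

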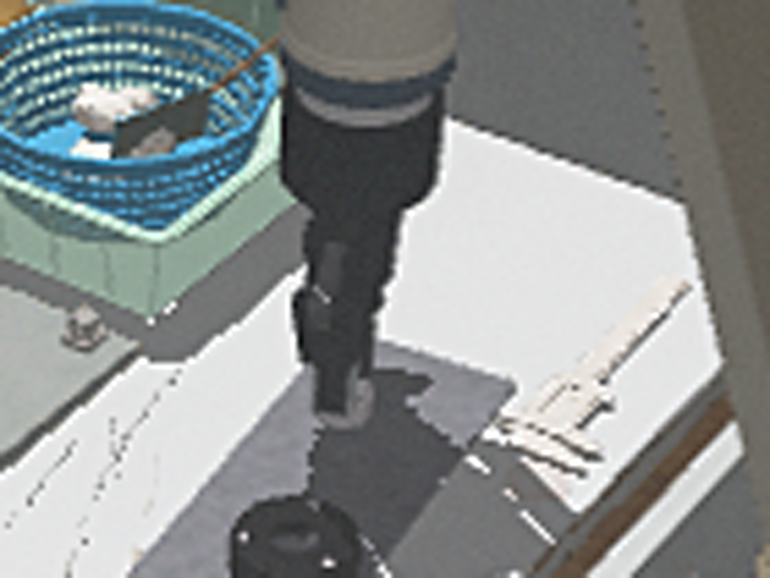

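>>> {"method": "servo_tool", "body": {"series": [{"slide":[0,0,0],"dr":[0,0,0],"claw":0.9},{"slide":[0,0,0],"dr":[0,0,0],"claw":0.9}]}}

```text
clock: 2.5
tool_pos: [0.4957, -0.2359, 0.0131]
tcp_rot: [-0.0, 0.808, -0.589, 0.001]
wrist_force: [-2.2, -0.8, 11.1]
grip_width: 0.0248
```

Run:
```python
from h import *
save('scene','s3',(355,130,50,40),15)
save('top','t3',(370,150,100,75),8)
o=r.observe();print(o['ft_torque'],o['tool_pos'],o['grip_width'],o['wrist_force'])
p=o['tool_pos'];print(proj('scene',[p]))
```

```text
[-0.07119507  0.46373415 -0.00801019] [ 0.49575531 -0.23593325  0.01307005] 0.024706703788961334 [-2.80877223 -1.03589426 11.41176166]
[[381.44504125 150.9581612 ]]
```

View pics/s3.png

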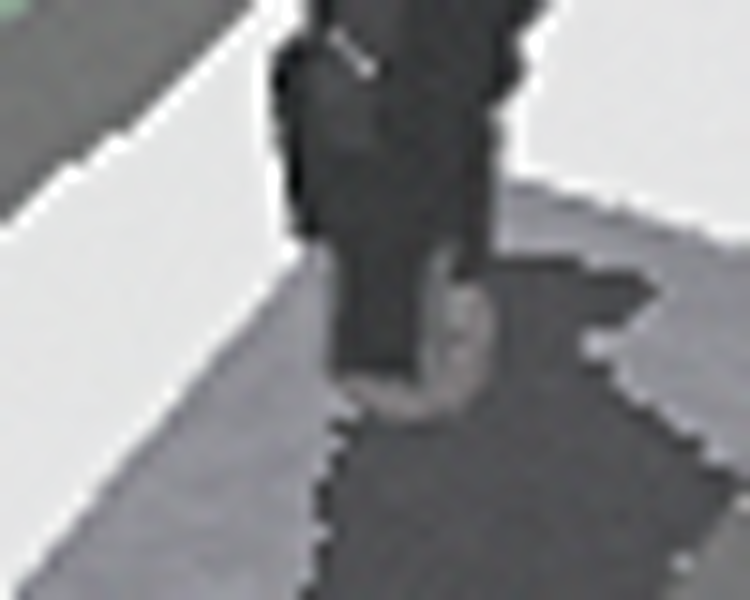

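View pics/t3.png

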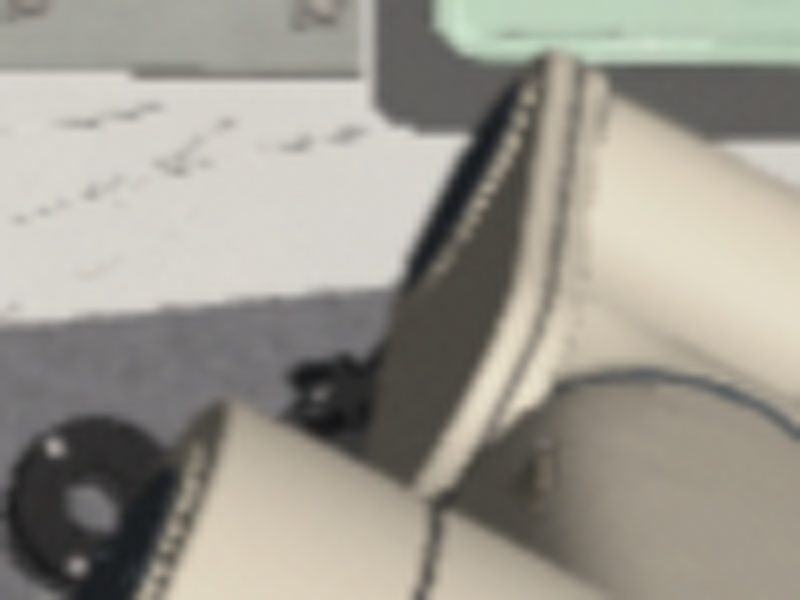

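>>> {"method": "servo_tool", "body": {"series": [{"slide":[0,0,0],"dr":[0,0,0],"claw":0.3},{"slide":[0,0,0],"dr":[0,0,0],"claw":0},{"slide":[0,0,0],"dr":[0,0,0],"claw":0},{"slide":[0,0,0],"dr":[0,0,0],"claw":0},{"slide":[0,0,0],"dr":[0,0,-0.12],"claw":0},{"slide":[0,0,0],"dr":[0,0,-0.24],"claw":0},{"slide":[0,0,0],"dr":[0,0,-0.36],"claw":0},{"slide":[0,0,0],"dr":[0,0,-0.48],"claw":0},{"slide":[0,0,0],"dr":[0,0,-0.6],"claw":0},{"slide":[0,0,0],"dr":[0,0,-0.72],"claw":0}]}}

```text
clock: 3.43
tool_pos: [0.495, -0.2353, 0.0114]
tcp_rot: [-0.0, 0.965, -0.264, -0.0]
wrist_force: [-0.8, -0.2, 0.2]
grip_width: 0.085
```

>>> {"method": "servo_tool", "body": {"series": [{"slide":[0,0,0],"dr":[0,0,-0.12],"claw":0},{"slide":[0,0,0],"dr":[0,0,-0.24],"claw":0},{"slide":[0,0,0],"dr":[0,0,-0.36],"claw":0},{"slide":[0,0,0],"dr":[0,0,-0.48],"claw":0},{"slide":[0,0,0],"dr":[0,0,-0.6],"claw":0},{"slide":[0,0,0],"dr":[0,0,-0.72],"claw":0},{"slide":[0,0,0],"dr":[0,0,-0.84],"claw":0},{"slide":[0,0,0],"dr":[0,0,-0.85],"claw":0},{"slide":[0,0,0],"dr":[0,0,-0.85],"claw":0}]}}

```text
clock: 4.18
tool_pos: [0.495, -0.2354, 0.0114]
tcp_rot: [-0.0, 0.988, 0.153, -0.0]
wrist_force: [0.4, -0.2, 0.3]
grip_width: 0.0857
```

Run:
```python
from h import *
save('scene','s4',(345,120,70,55),11)
save('top','t4',(370,150,100,75),8)
plan((.4957,-.2359,.011),17.8)
S=cv2.imread('pics/s4_raw.png')
print(edgefit('scene',S,(.493,-.234),.017,.015,.03,sign=-1))
```

```text
pos [ 0.4951 -0.2354  0.0115] head 17.58 slide [0.0005 0.0007 0.0005] j6 -44.3 t 4.2833 w 0.0855
dr [-0.0001  0.0001 -0.0038]
(array([ 0.49100893, -0.23349017]), np.float64(0.01664828817446186), np.int64(115), np.float64(0.0013931878953616227))
```

View pics/s4.png

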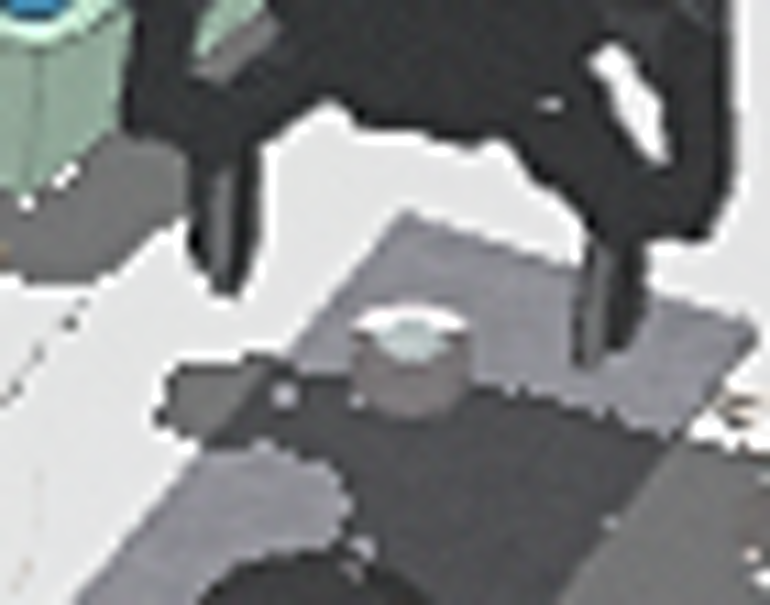

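>>> {"method": "servo_tool", "body": {"series": [{"slide":[0,0,0],"dr":[0,0,0],"claw":0.5},{"slide":[0,0,0],"dr":[0,0,0],"claw":0.9},{"slide":[0,0,0],"dr":[0,0,0],"claw":0.9},{"slide":[0,0,0],"dr":[0,0,0],"claw":0.9},{"slide":[0,0,0],"dr":[0,0,0],"claw":0.9},{"slide":[0,0,0],"dr":[0,0,0],"claw":0.9},{"slide":[0,0,0],"dr":[0,0,0],"claw":0.9}]}}

```text
clock: 4.87
tool_pos: [0.4951, -0.2354, 0.012]
tcp_rot: [0.0, 0.988, 0.154, 0.0]
wrist_force: [-1.5, 1.2, 5.3]
grip_width: 0.0255
```

>>> {"method": "servo_tool", "body": {"series": [{"slide":[0,0,-0.003],"dr":[0,0,0],"claw":0.9},{"slide":[0,0,-0.02],"dr":[0,0,0],"claw":0.9},{"slide":[0,0,-0.05],"dr":[0,0,0],"claw":0.9},{"slide":[0,0,-0.07],"dr":[0,0,0],"claw":0.9},{"slide":[0,0,-0.07],"dr":[0,0,0],"claw":0.9},{"slide":[0,0,-0.07],"dr":[0,0,0],"claw":0.9}]}}

```text
clock: 5.37
tool_pos: [0.4958, -0.2358, 0.0827]
tcp_rot: [0.001, 0.988, 0.154, 0.001]
wrist_force: [-0.3, 0.4, -0.6]
grip_width: 0.0252
```

Run:
```python
from h import *
save('scene','s5',(345,85,70,55),11)
plan((.4718,.1726,.12),17.8);o=r.observe();print(o['wrist_force'],o['ft_torque'])
```

```text
pos [ 0.495  -0.2354  0.0816] head 17.76 slide [ 0.1023 -0.3956 -0.0385] j6 -44.4 t 5.4167 w 0.0251
dr [ 0.0003 -0.0004 -0.0007]
[ 0.28416771  0.01643637 -0.40425206] [-0.00425681  0.00404511  0.00315039]
```

View pics/s5.png

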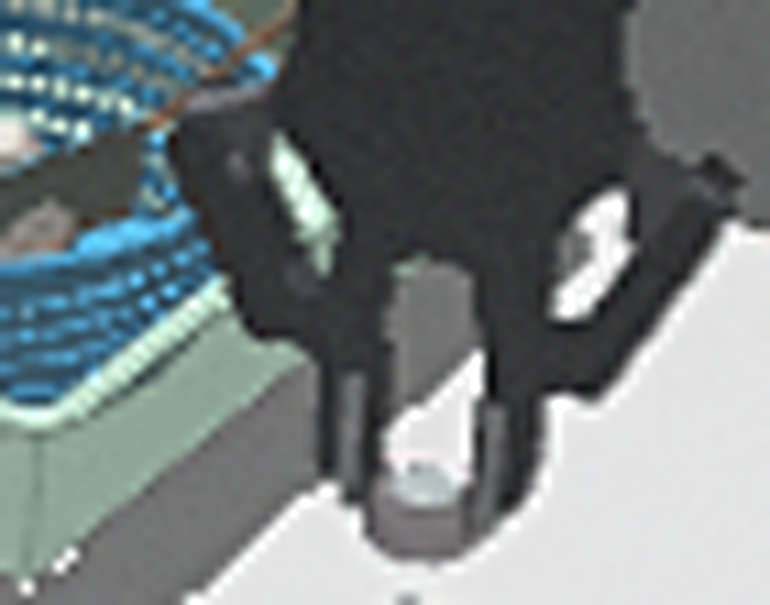

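>>> {"method": "servo_tool", "body": {"series": [{"slide":[0.01,-0.03,-0.03],"dr":[0,0,0],"claw":0.9},{"slide":[0.02,-0.07,-0.038],"dr":[0,0,0],"claw":0.9},{"slide":[0.03,-0.11,-0.038],"dr":[0,0,0],"claw":0.9},{"slide":[0.04,-0.15,-0.038],"dr":[0,0,0],"claw":0.9},{"slide":[0.05,-0.19,-0.038],"dr":[0,0,0],"claw":0.9},{"slide":[0.06,-0.23,-0.038],"dr":[0,0,0],"claw":0.9},{"slide":[0.07,-0.27,-0.038],"dr":[0,0,0],"claw":0.9},{"slide":[0.08,-0.31,-0.038],"dr":[0,0,0],"claw":0.9},{"slide":[0.09,-0.35,-0.038],"dr":[0,0,0],"claw":0.9},{"slide":[0.1,-0.385,-0.038],"dr":[0,0,0],"claw":0.9}]}}

```text
clock: 6.25
tool_pos: [0.4712, 0.1638, 0.1182]
tcp_rot: [0.0, 0.988, 0.155, -0.001]
wrist_force: [1.4, -0.9, 0.1]
grip_width: 0.0253
```

Run:
```python
from h import *
plan((.4718,.1726,.08),17.8)
```

```text
pos [0.4712 0.1638 0.1182] head 17.79 slide [ 0.0034 -0.0082  0.0382] j6 -0.0 t 6.25 w 0.0253
dr [-0.0001  0.0027 -0.0002]
```

>>> {"method": "servo_tool", "body": {"series": [{"slide":[0.003,-0.008,0.02],"dr":[0,0,0],"claw":0.9},{"slide":[0.003,-0.008,0.043],"dr":[0,0,0],"claw":0.9},{"slide":[0.003,-0.008,0.043],"dr":[0,0,0],"claw":0.9},{"slide":[0.003,-0.008,0.043],"dr":[0,0,0],"claw":0.9},{"slide":[0.003,-0.008,0.043],"dr":[0,0,0],"claw":0.9}]}}

```text
clock: 6.67
tool_pos: [0.473, 0.1698, 0.0763]
tcp_rot: [0.0, 0.988, 0.154, -0.001]
wrist_force: [-0.3, -0.3, -0.4]
grip_width: 0.025
```

Run:
```python
from h import *
plan((.4718,.1726,.08),17.8)
save('scene','s6',(265,200,56,46),13)
I=cv2.imread('pics/s6_raw.png');J=cv2.resize(I[200:246,265:321],None,fx=13,fy=13,interpolation=cv2.INTER_CUBIC)
o=r.observe();p=o['tool_pos'];th=np.linspace(0,2*np.pi,60)
zb=p[2]-.009
def draw(c,R,z,col):
    uv=proj('scene',np.c_[c[0]+R*np.cos(th),c[1]+R*np.sin(th),th*0+z]);uv=(uv-[265,200]+.5)*13-.5
    cv2.polylines(J,[uv.astype(int)],True,col,1)
draw(p,.015,zb+.014,(0,255,0));draw(p,.0135,zb,(0,255,255));draw((.4704,.1738),.0195,.05,(0,0,255))
cv2.imwrite('pics/s6o.png',J)
```

```text
pos [0.473  0.1698 0.0763] head 17.73 slide [-0.0002 -0.0031 -0.0037] j6 0.7 t 6.6667 w 0.025
dr [ 0.      0.0015 -0.0013]
```

View pics/s6o.png

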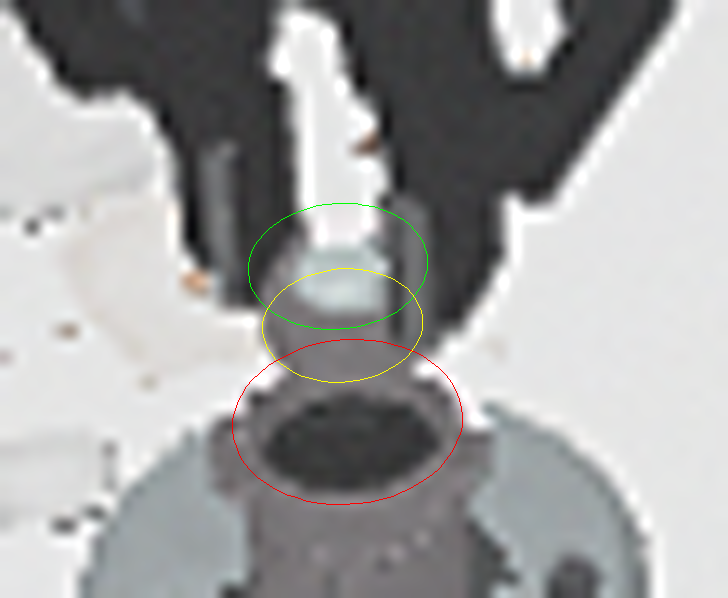

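View pics/s6.png

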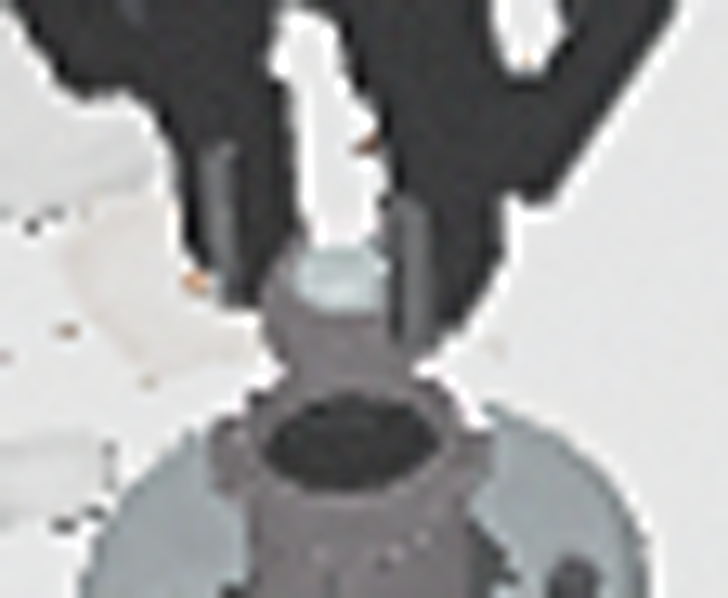

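>>> {"method": "servo_tool", "body": {"series": [{"slide":[0,-0.002,0.006],"dr":[0,0,0],"claw":0.9},{"slide":[0,-0.002,0.013],"dr":[0,0,0],"claw":0.9},{"slide":[0,-0.002,0.013],"dr":[0,0,0],"claw":0.9},{"slide":[0,-0.002,0.013],"dr":[0,0,0],"claw":0.9}]}}

```text
clock: 7.05
tool_pos: [0.4724, 0.1719, 0.0633]
tcp_rot: [0.0, 0.988, 0.154, -0.0]
wrist_force: [-1.0, 0.3, 0.1]
grip_width: 0.0252
```

Run:
```python
from h import *
plan((.4725,.1719,.052),17.8)
save('scene','s7',(265,200,56,46),13)
```

```text
pos [0.4724 0.1719 0.0633] head 17.74 slide [ 0.0001 -0.      0.0113] j6 0.9 t 7.05 w 0.0252
dr [ 0.      0.0007 -0.0011]
```

View pics/s7.png

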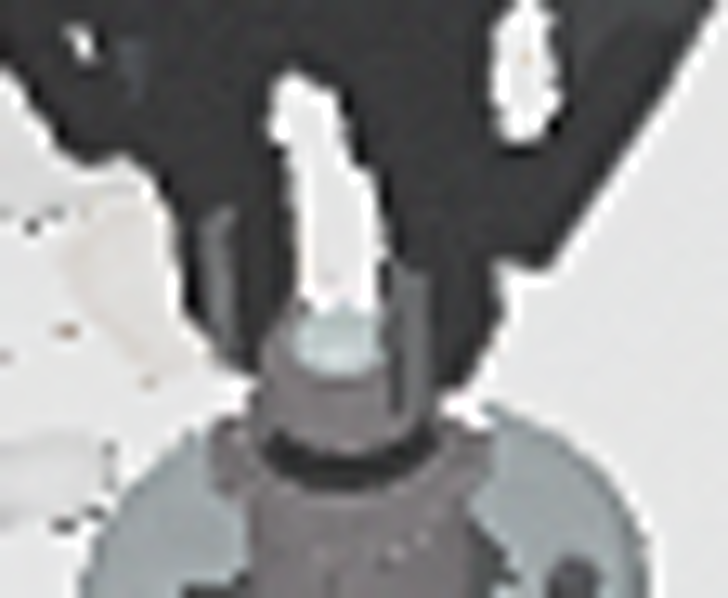

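The lens sits centred over the bore (dark crescent symmetric about x≈350). Lowering slowly.

>>> {"method": "servo_tool", "body": {"series": [{"slide":[0,0,0.003],"dr":[0,0,0],"claw":0.9},{"slide":[0,0,0.006],"dr":[0,0,0],"claw":0.9},{"slide":[0,0,0.006],"dr":[0,0,0],"claw":0.9}]}}

```text
clock: 7.35
tool_pos: [0.4724, 0.1721, 0.0571]
tcp_rot: [0.0, 0.988, 0.154, -0.0]
wrist_force: [-0.4, -0.8, 0.3]
grip_width: 0.0255
```

>>> {"method": "servo_tool", "body": {"series": [{"slide":[0,0,0.003],"dr":[0,0,0],"claw":0.9},{"slide":[0,0,0.005],"dr":[0,0,0],"claw":0.9},{"slide":[0,0,0.005],"dr":[0,0,0],"claw":0.9}]}}

```text
clock: 7.6
tool_pos: [0.4724, 0.1721, 0.0521]
tcp_rot: [0.0, 0.988, 0.154, -0.0]
wrist_force: [1.3, -0.6, -0.1]
grip_width: 0.0253
```

Run:
```python
from h import *
plan((.4725,.1719,.052),17.8);o=r.observe();print(o['wrist_force'],o['ft_torque'])
save('scene','s8',(265,200,56,46),13)
```

```text
pos [0.4724 0.1721 0.0521] head 17.76 slide [0.     0.0002 0.0001] j6 0.9 t 7.6 w 0.0253
dr [-0.      0.0007 -0.0006]
[ 1.25676727 -0.64133134 -0.10885646] [-0.01983551 -0.00512026  0.01180649]
```

View pics/s8.png

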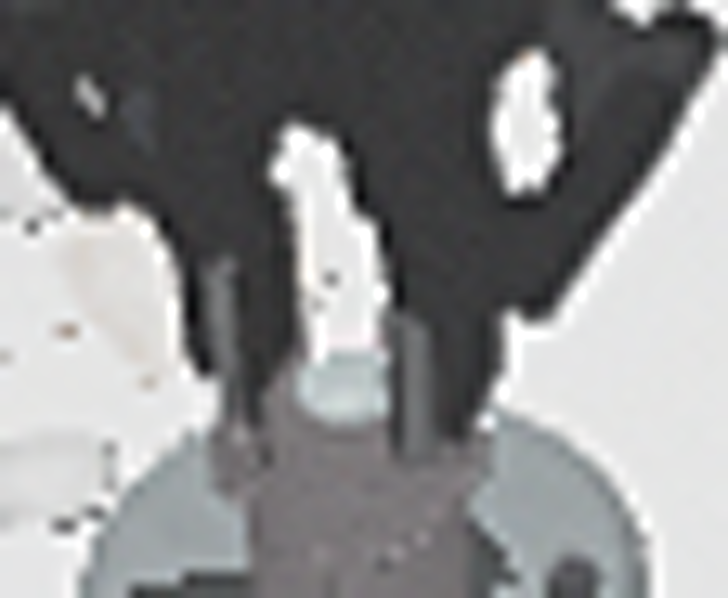

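>>> {"method": "servo_tool", "body": {"series": [{"slide":[0,0,0.0007],"dr":[0,0,0],"claw":0.9},{"slide":[0,0,0.0007],"dr":[0,0,0],"claw":0.5},{"slide":[0,0,0.0007],"dr":[0,0,0],"claw":0},{"slide":[0,0,0.0007],"dr":[0,0,0],"claw":0},{"slide":[0,0,0.0007],"dr":[0,0,0],"claw":0},{"slide":[0,0,-0.02],"dr":[0,0,0],"claw":0},{"slide":[0,0,-0.06],"dr":[0,0,0],"claw":0},{"slide":[0,0,-0.07],"dr":[0,0,0],"claw":0}]}}

```text
clock: 8.32
tool_pos: [0.4746, 0.1728, 0.1262]
tcp_rot: [-0.0, 0.988, 0.154, 0.002]
wrist_force: [1.5, 0.2, 0.8]
grip_width: 0.085
```

Run:
```python
from h import *
plan((.4478,-.1213,.12))
save('scene','s9',(265,200,56,46),13)
```

```text
pos [0.4746 0.1728 0.1262] head 17.76 slide [-0.1153  0.2719  0.0057] j6 0.9 t 8.3167 w 0.085
```

View pics/s9.png

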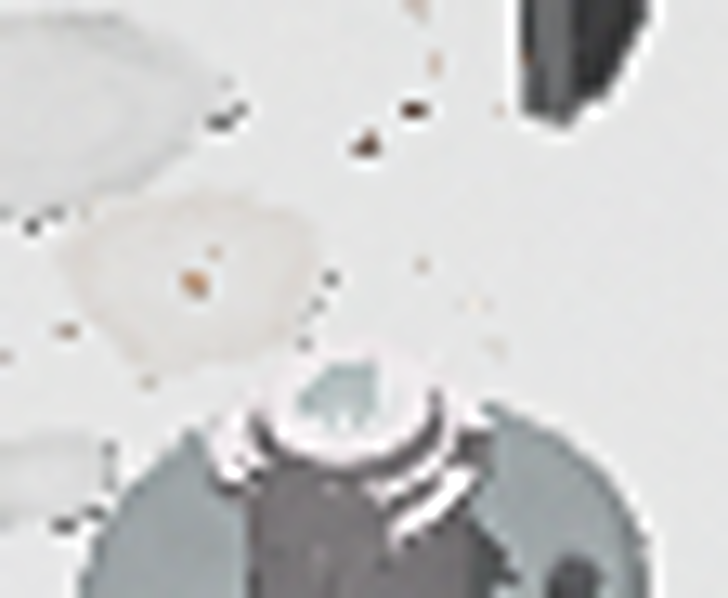

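The lens is seated in the cell: the white band is level in the mouth at about (345,400). Now to the ring.

>>> {"method": "servo_tool", "body": {"series": [{"slide":[-0.015,0.035,0],"dr":[0,0,-0.02],"claw":0},{"slide":[-0.031,0.073,0],"dr":[0,0,-0.04],"claw":0},{"slide":[-0.046,0.109,0],"dr":[0,0,-0.06],"claw":0},{"slide":[-0.062,0.146,0.005],"dr":[0,0,-0.077],"claw":0},{"slide":[-0.077,0.182,0.02],"dr":[0,0,-0.077],"claw":0},{"slide":[-0.092,0.217,0.04],"dr":[0,0,-0.077],"claw":0},{"slide":[-0.106,0.25,0.055],"dr":[0,0,-0.077],"claw":0},{"slide":[-0.1153,0.2719,0.065],"dr":[0,0,-0.077],"claw":0},{"slide":[-0.1153,0.2719,0.065],"dr":[0,0,-0.077],"claw":0},{"slide":[-0.1153,0.2719,0.065],"dr":[0,0,-0.077],"claw":0}]}}

```text
clock: 9.2
tool_pos: [0.4449, -0.1229, 0.0566]
tcp_rot: [-0.0, 0.982, 0.191, -0.001]
wrist_force: [-0.9, -0.1, -0.1]
grip_width: 0.0853
```

Run:
```python
from h import *
plan((.4476,-.121,.004),22.2)
save('scene','s10',(335,130,75,60),10)
```

```text
pos [ 0.4449 -0.1229  0.0566] head 21.99 slide [ 0.0033 -0.0007  0.0526] j6 -38.9 t 9.2 w 0.0853
dr [-0.0012  0.0014 -0.0036]
```

View pics/s10.png

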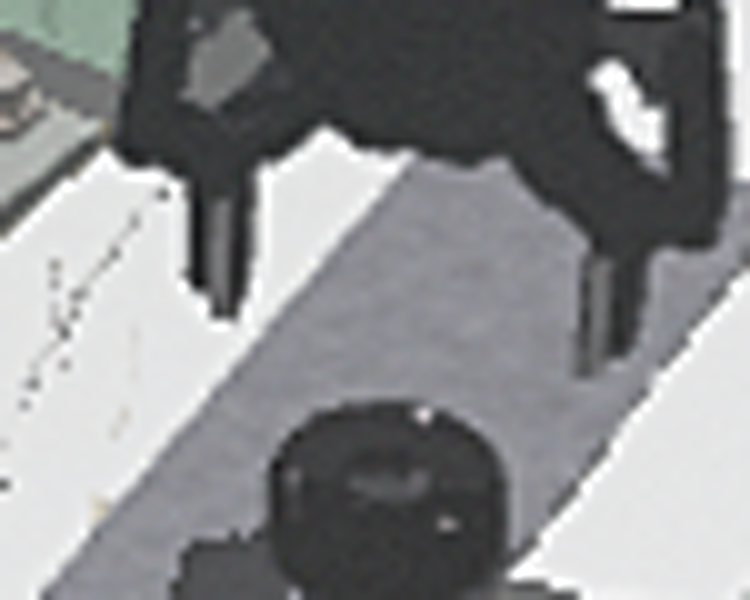

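>>> {"method": "servo_tool", "body": {"series": [{"slide":[0.003,-0.0005,0.02],"dr":[0,0,0],"claw":0},{"slide":[0.003,-0.0005,0.04],"dr":[0,0,0],"claw":0},{"slide":[0.003,-0.0005,0.053],"dr":[0,0,0],"claw":0},{"slide":[0.003,-0.0005,0.053],"dr":[0,0,0],"claw":0},{"slide":[0.003,-0.0005,0.053],"dr":[0,0,0],"claw":0}]}}

```text
clock: 9.67
tool_pos: [0.4482, -0.1192, 0.0045]
tcp_rot: [-0.0, 0.981, 0.193, -0.0]
wrist_force: [0.5, -0.3, 0.2]
grip_width: 0.0854
```

Run:
```python
from h import *
plan((.4476,-.121,.004),22.2);o=r.observe();print(o['wrist_force'],o['ft_torque'])
save('scene','s11',(335,130,75,60),10)
```

```text
pos [ 0.4482 -0.1192  0.0045] head 22.27 slide [-0.0013  0.0014  0.0005] j6 -38.6 t 9.6667 w 0.0854
dr [-0.0007  0.0008  0.0013]
[ 0.52803245 -0.33911022  0.15681113] [-0.0651645  -0.01288998  0.00646166]
```

View pics/s11.png

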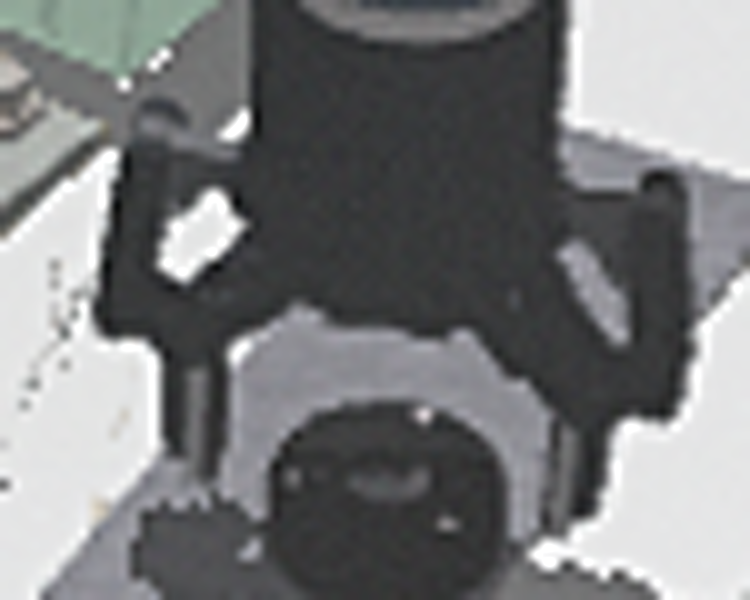

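>>> {"method": "servo_tool", "body": {"series": [{"slide":[-0.0013,0.0014,0],"dr":[0,0,0],"claw":0.2},{"slide":[-0.0013,0.0014,0],"dr":[0,0,0],"claw":0.5},{"slide":[-0.0013,0.0014,0],"dr":[0,0,0],"claw":0.5},{"slide":[-0.0013,0.0014,0],"dr":[0,0,0],"claw":0.5},{"slide":[-0.0013,0.0014,0],"dr":[0,0,0],"claw":0.5}]}}

```text
clock: 10.13
tool_pos: [0.4484, -0.1222, 0.0061]
tcp_rot: [0.0, 0.981, 0.192, 0.001]
wrist_force: [-2.2, 2.3, 13.6]
grip_width: 0.0577
```

>>> {"method": "servo_tool", "body": {"series": [{"slide":[0,0,0],"dr":[0,0,0],"claw":0},{"slide":[0,0,0],"dr":[0,0,0],"claw":0},{"slide":[0,0,0],"dr":[0,0,0],"claw":0},{"slide":[0,0,0],"dr":[0,0,-0.12],"claw":0},{"slide":[0,0,0],"dr":[0,0,-0.24],"claw":0},{"slide":[0,0,0],"dr":[0,0,-0.36],"claw":0},{"slide":[0,0,0],"dr":[0,0,-0.48],"claw":0},{"slide":[0,0,0],"dr":[0,0,-0.6],"claw":0},{"slide":[0,0,0],"dr":[0,0,-0.72],"claw":0},{"slide":[0,0,0],"dr":[0,0,-0.84],"claw":0}]}}

```text
clock: 10.97
tool_pos: [0.4477, -0.1222, 0.0045]
tcp_rot: [-0.0, 0.816, 0.578, -0.0]
wrist_force: [-0.2, -0.1, -0.6]
grip_width: 0.085
```

>>> {"method": "servo_tool", "body": {"series": [{"slide":[0,0,0],"dr":[0,0,-0.12],"claw":0},{"slide":[0,0,0],"dr":[0,0,-0.24],"claw":0},{"slide":[0,0,0],"dr":[0,0,-0.36],"claw":0},{"slide":[0,0,0],"dr":[0,0,-0.48],"claw":0},{"slide":[0,0,0],"dr":[0,0,-0.6],"claw":0},{"slide":[0,0,0],"dr":[0,0,-0.73],"claw":0},{"slide":[0,0,0],"dr":[0,0,-0.73],"claw":0},{"slide":[0,0,0],"dr":[0,0,-0.73],"claw":0}]}}

```text
clock: 11.63
tool_pos: [0.4477, -0.1222, 0.0045]
tcp_rot: [-0.0, 0.56, 0.829, -0.0]
wrist_force: [0.5, -0.2, -0.5]
grip_width: 0.0856
```

Run:
```python
from h import *
plan((.4476,-.121,.004),112.2);o=r.observe();print(o['wrist_force'],o['ft_torque'])
save('scene','s12',(335,130,75,60),10)
```

```text
pos [ 0.4477 -0.1222  0.0045] head 111.93 slide [0.0011 0.0004 0.0005] j6 -128.7 t 11.6333 w 0.0856
dr [-0.0001 -0.0001 -0.0047]
[ 0.47739163 -0.1873373  -0.53367534] [-0.00966619 -0.07908504  0.00101404]
```

View pics/s12.png

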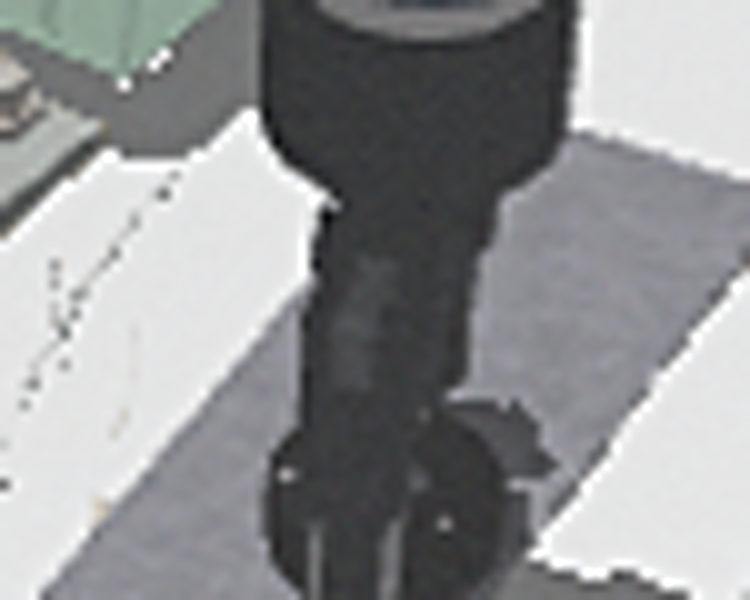

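>>> {"method": "servo_tool", "body": {"series": [{"slide":[0,0,0],"dr":[0,0,0],"claw":0.2},{"slide":[0,0,0],"dr":[0,0,0],"claw":0.5},{"slide":[0,0,0],"dr":[0,0,0],"claw":0.5},{"slide":[0,0,0],"dr":[0,0,0],"claw":0.5},{"slide":[0,0,0],"dr":[0,0,0],"claw":0.5}]}}

```text
clock: 12.1
tool_pos: [0.4477, -0.1221, 0.0052]
tcp_rot: [0.0, 0.559, 0.829, 0.0]
wrist_force: [-3.4, -0.1, 11.7]
grip_width: 0.0583
```

>>> {"method": "servo_tool", "body": {"series": [{"slide":[0,0,-0.002],"dr":[0,0,0],"claw":0.5},{"slide":[0,0,-0.012],"dr":[0,0,0],"claw":0.5},{"slide":[0,0,-0.04],"dr":[0,0,0.1],"claw":0.5},{"slide":[0,0,-0.08],"dr":[0,0,0.22],"claw":0.5},{"slide":[0,0,-0.11],"dr":[0,0,0.34],"claw":0.5},{"slide":[0,0,-0.11],"dr":[0,0,0.46],"claw":0.5},{"slide":[0,0,-0.11],"dr":[0,0,0.58],"claw":0.5},{"slide":[0,0,-0.11],"dr":[0,0,0.58],"claw":0.5}]}}

```text
clock: 12.77
tool_pos: [0.4481, -0.1222, 0.1158]
tcp_rot: [0.001, 0.774, 0.634, 0.001]
wrist_force: [0.4, 0.7, -0.3]
grip_width: 0.058
```

Run:
```python
from h import *
plan((.4727,.1713,.12),111.9-67.2);o=r.observe();print(o['wrist_force'],o['ft_torque'])
save('scene','s13',(335,70,85,68),9)
save('top','t13')
```

```text
pos [ 0.4481 -0.1222  0.1158] head 78.62 slide [ 0.2926 -0.0338 -0.0043] j6 -95.4 t 12.7667 w 0.058
dr [ 2.000e-03 -4.000e-04  5.921e-01]
[ 0.37852313  0.70625515 -0.26700294] [0.01127916 0.0332968  0.00565379]
```

View pics/s13.png

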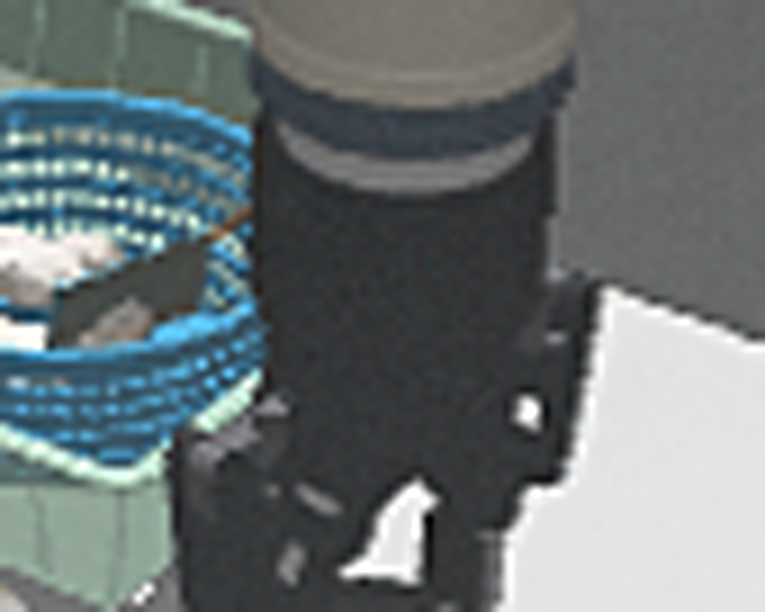

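View pics/t13.png

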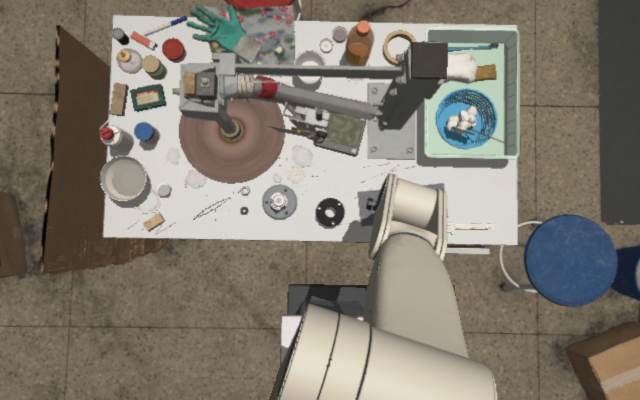

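>>> {"method": "servo_tool", "body": {"series": [{"slide":[0.03,-0.003,0],"dr":[0,0,0.1],"claw":0.5},{"slide":[0.07,-0.008,0],"dr":[0,0,0.2],"claw":0.5},{"slide":[0.11,-0.013,0],"dr":[0,0,0.3],"claw":0.5},{"slide":[0.15,-0.017,0],"dr":[0,0,0.4],"claw":0.5},{"slide":[0.19,-0.022,0],"dr":[0,0,0.5],"claw":0.5},{"slide":[0.23,-0.027,0],"dr":[0,0,0.592],"claw":0.5},{"slide":[0.265,-0.031,0],"dr":[0,0,0.592],"claw":0.5},{"slide":[0.285,-0.0335,0],"dr":[0,0,0.592],"claw":0.5},{"slide":[0.2925,-0.0338,0.01],"dr":[0,0,0.592],"claw":0.5},{"slide":[0.2925,-0.0338,0.02],"dr":[0,0,0.592],"claw":0.5}]}}

```text
clock: 13.7
tool_pos: [0.4712, 0.1729, 0.0939]
tcp_rot: [0.0, 0.923, 0.385, 0.0]
wrist_force: [-0.1, -0.0, -0.1]
grip_width: 0.0584
```

>>> {"method": "servo_tool", "body": {"series": [{"slide":[0,0,0],"dr":[0,0,0],"claw":0.5},{"slide":[0,0,0],"dr":[0,0,0],"claw":0.5}]}}

```text
clock: 13.87
tool_pos: [0.4695, 0.1698, 0.0931]
tcp_rot: [-0.0, 0.924, 0.382, -0.002]
wrist_force: [-0.3, -0.4, -0.3]
grip_width: 0.0581
```

Run:
```python
from h import *
plan((.4727,.1713,.065),44.7);o=r.observe();print(o['wrist_force'],o['ft_torque'])
save('scene','s14',(255,180,76,60),10)
T=cv2.imread('pics/t13_raw.png')
print(edgefit('top',T,(.4727,.1713),.054,.015,.03,sign=None),edgefit('top',T,(.4727,.1713),.012,.05,.07,sign=1))
```

```text
pos [0.4695 0.1698 0.0931] head 44.98 slide [0.0034 0.0012 0.0281] j6 -26.4 t 13.8667 w 0.0581
dr [-0.0016  0.0036  0.0048]
[-0.31219789 -0.41038483 -0.30120807] [ 0.0189094  -0.02833801  0.01002071]
(array([0.4732243 , 0.17073159]), np.float64(0.013664449549279903), np.int64(159), np.float64(0.0017015850151137022)) (array([0.47212006, 0.17116307]), np.float64(0.050294269551096595), np.int64(180), np.float64(0.0005080287714055497))
```

View pics/s14.png

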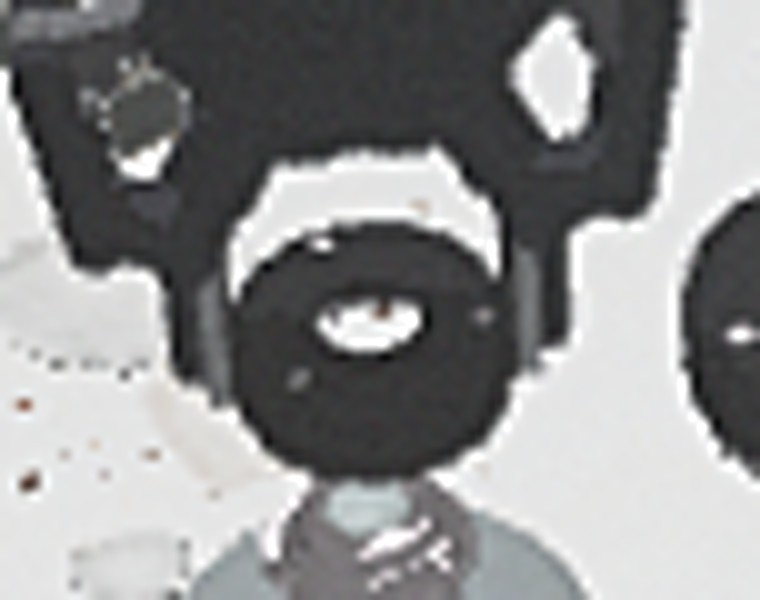

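Run:
```python
from h import *
S=cv2.imread('pics/s14_raw.png')
P=at_z('scene',[cent(S,(255+(x+.5)/10-.5,180+(y+.5)/10-.5),2) for x,y in((320,243),(485,315),(300,378))],.1135)[:,:2]
print(holes_angle(P))
```

```text
(array([0.4689101, 0.1700434]), array([ -27.08389225, -149.20102761,   95.64824031]), array([0.026928  , 0.02502455, 0.02519576]))
```

>>> {"method": "servo_tool", "body": {"series": [{"slide":[0.0033,0.0005,0.01],"dr":[0,0,0.005],"claw":0.5},{"slide":[0.0033,0.0005,0.025],"dr":[0,0,0.005],"claw":0.5},{"slide":[0.0033,0.0005,0.037],"dr":[0,0,0.005],"claw":0.5},{"slide":[0.0033,0.0005,0.037],"dr":[0,0,0.005],"claw":0.5},{"slide":[0.0033,0.0005,0.037],"dr":[0,0,0.005],"claw":0.5}]}}

```text
clock: 14.33
tool_pos: [0.4733, 0.1726, 0.0569]
tcp_rot: [-0.0, 0.925, 0.38, -0.001]
wrist_force: [0.6, -0.4, -0.4]
grip_width: 0.058
```

Run:
```python
from h import *
plan((.4722,.1718,.038),44.8);o=r.observe();print(o['wrist_force'],o['ft_torque'])
```

```text
pos [0.4733 0.1726 0.0569] head 44.63 slide [-0.0013 -0.0002  0.0189] j6 -25.9 t 14.3333 w 0.058
dr [-0.0006  0.0013 -0.003 ]
[ 0.61155328 -0.3797317  -0.42947197] [-0.0038041   0.02157507 -0.03670582]
```

>>> {"method": "servo_tool", "body": {"series": [{"slide":[-0.0012,-0.0002,0.003],"dr":[0,0,0],"claw":0.5},{"slide":[-0.0012,-0.0002,0.006],"dr":[0,0,0],"claw":0.5},{"slide":[-0.0012,-0.0002,0.009],"dr":[0,0,0],"claw":0.5},{"slide":[-0.0012,-0.0002,0.009],"dr":[0,0,0],"claw":0.5}]}}

```text
clock: 14.67
tool_pos: [0.4725, 0.1726, 0.0484]
tcp_rot: [-0.0, 0.925, 0.38, -0.0]
wrist_force: [-1.1, 0.1, -0.5]
grip_width: 0.0579
```

Run:
```python
from h import *
plan((.4722,.1718,.038),44.8);o=r.observe();print(o['wrist_force'],o['ft_torque'])
save('scene','s15',(255,180,76,60),10)
```

```text
pos [0.4725 0.1726 0.0484] head 44.69 slide [-0.0008  0.0004  0.0104] j6 -26.0 t 14.6667 w 0.0579
dr [-0.      0.     -0.0019]
[-1.11340448  0.11078896 -0.48278701] [-0.0132632   0.04728248 -0.00040867]
```

View pics/s15.png

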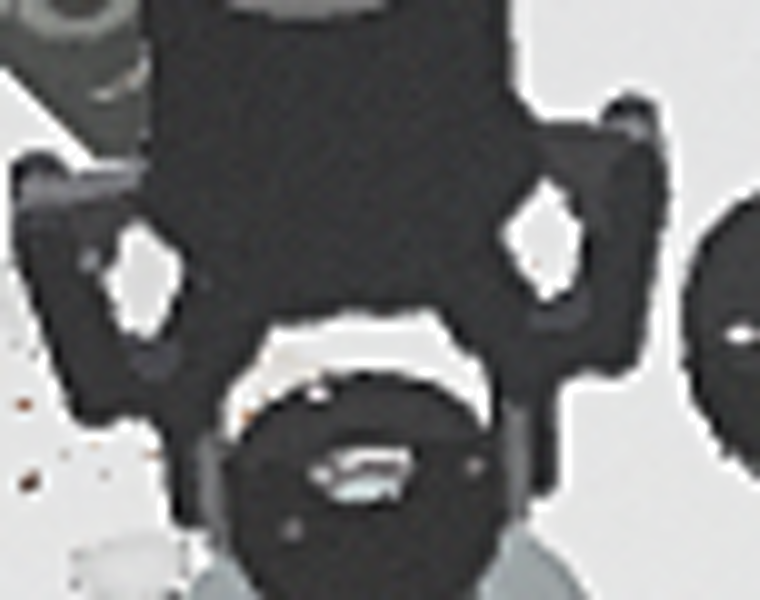

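>>> {"method": "servo_tool", "body": {"series": [{"slide":[-0.0006,0.0003,0.002],"dr":[0,0,0],"claw":0.5},{"slide":[-0.0006,0.0003,0.004],"dr":[0,0,0],"claw":0.5},{"slide":[-0.0006,0.0003,0.004],"dr":[0,0,0],"claw":0.5}]}}

```text
clock: 14.97
tool_pos: [0.4722, 0.172, 0.0443]
tcp_rot: [-0.0, 0.925, 0.38, -0.0]
wrist_force: [-0.7, 0.1, -0.4]
grip_width: 0.058
```

>>> {"method": "servo_tool", "body": {"series": [{"slide":[0,0,0.002],"dr":[0,0,0],"claw":0.5},{"slide":[0,0,0.004],"dr":[0,0,0],"claw":0.5},{"slide":[0,0,0.004],"dr":[0,0,0],"claw":0.5}]}}

```text
clock: 15.22
tool_pos: [0.4721, 0.172, 0.0402]
tcp_rot: [-0.0, 0.925, 0.38, -0.0]
wrist_force: [0.2, -0.7, 0.3]
grip_width: 0.058
```

Run:
```python
from h import *
plan((.4722,.1718,.038),44.8);o=r.observe();print(o['wrist_force'],o['ft_torque'])
```

```text
pos [0.4721 0.172  0.0402] head 44.69 slide [-0.0001  0.0002  0.0022] j6 -26.0 t 15.2167 w 0.058
dr [-0.0002  0.0005 -0.0019]
[ 0.15837667 -0.74419201  0.25611763] [-0.03350249  0.06730574 -0.05397067]
```

Lugs are through the gaps with no contact force. Now down onto the lens in small steps.

>>> {"method": "servo_tool", "body": {"series": [{"slide":[0,0,0.001],"dr":[0,0,0],"claw":0.5},{"slide":[0,0,0.0015],"dr":[0,0,0],"claw":0.5},{"slide":[0,0,0.0015],"dr":[0,0,0],"claw":0.5}]}}

```text
clock: 15.47
tool_pos: [0.4723, 0.172, 0.0389]
tcp_rot: [0.0, 0.925, 0.38, -0.0]
wrist_force: [-0.0, -1.0, -1.6]
grip_width: 0.058
```

>>> {"method": "servo_tool", "body": {"series": [{"slide":[0,0,0.0005],"dr":[0,0,0],"claw":0.5},{"slide":[0,0,0.0005],"dr":[0,0,0],"claw":0.5}]}}

```text
clock: 15.63
tool_pos: [0.4723, 0.172, 0.0385]
tcp_rot: [-0.0, 0.925, 0.38, -0.0]
wrist_force: [0.1, 0.3, -1.3]
grip_width: 0.058
```

>>> {"method": "servo_tool", "body": {"series": [{"slide":[0,0,0.0005],"dr":[0,0,0],"claw":0.5},{"slide":[0,0,0.0005],"dr":[0,0,0],"claw":0.5}]}}

```text
clock: 15.8
tool_pos: [0.4724, 0.1721, 0.0381]
tcp_rot: [0.0, 0.925, 0.38, 0.0]
wrist_force: [-0.8, 0.0, 0.3]
grip_width: 0.0581
```

>>> {"method": "servo_tool", "body": {"series": [{"slide":[0,0,0.0004],"dr":[0,0,0],"claw":0.5},{"slide":[0,0,0.0004],"dr":[0,0,0],"claw":0.5}]}}

```text
clock: 15.97
tool_pos: [0.4725, 0.1721, 0.0379]
tcp_rot: [0.0, 0.925, 0.38, 0.0]
wrist_force: [-1.6, -0.4, 4.8]
grip_width: 0.058
```

>>> {"method": "servo_tool", "body": {"series": [{"slide":[0,0,0.0004],"dr":[0,0,0],"claw":0.5},{"slide":[0,0,0.0004],"dr":[0,0,0],"claw":0.5}]}}

```text
clock: 16.13
tool_pos: [0.4725, 0.1721, 0.0377]
tcp_rot: [0.0, 0.925, 0.38, 0.0]
wrist_force: [-1.6, -1.5, 7.8]
grip_width: 0.0584
```

Contact came at TCP z≈0.038, matching ring origin 36 mm. I'll ease off about 0.4 mm and start turning clockwise (+dr z).

>>> {"method": "servo_tool", "body": {"series": [{"slide":[0,0,-0.0005],"dr":[0,0,0],"claw":0.5},{"slide":[0,0,-0.0005],"dr":[0,0,0.05],"claw":0.5},{"slide":[0,0,-0.0005],"dr":[0,0,0.1],"claw":0.5},{"slide":[0,0,-0.0005],"dr":[0,0,0.15],"claw":0.5},{"slide":[0,0,-0.0005],"dr":[0,0,0.2],"claw":0.5},{"slide":[0,0,-0.0005],"dr":[0,0,0.2],"claw":0.5}]}}

```text
clock: 16.63
tool_pos: [0.4728, 0.1722, 0.038]
tcp_rot: [-0.0, 0.958, 0.285, 0.0]
wrist_force: [0.2, -0.3, 3.6]
grip_width: 0.058
```

```bash
cat >> h.py <<'E'
def st():
    o=r.observe();R=rot(o['tcp_rot']);print('head',round(np.degrees(np.arctan2(R[1,0],R[0,0])),2),'pos',o['tool_pos'].round(4),'F',o['wrist_force'].round(2),'M',o['ft_torque'].round(3),'t',round(o['clock'],2),'w',round(o['grip_width'],4))
E
python3 -c "
from h import *
st()"
```

```text
head 33.13 pos [0.4728 0.1722 0.038 ] F [ 0.24 -0.28  3.59] M [-0.032 -0.048  0.02 ] t 16.63 w 0.058
```

>>> {"method": "servo_tool", "body": {"series": [{"slide":[0,0,0],"dr":[0,0,0.05],"claw":0.5},{"slide":[0,0,0],"dr":[0,0,0.1],"claw":0.5},{"slide":[0,0,0],"dr":[0,0,0.15],"claw":0.5},{"slide":[0,0,0],"dr":[0,0,0.2],"claw":0.5},{"slide":[0,0,0],"dr":[0,0,0.2],"claw":0.5}]}}

```text
clock: 17.05
tool_pos: [0.4727, 0.1722, 0.038]
tcp_rot: [-0.0, 0.982, 0.189, 0.0]
wrist_force: [-0.3, 0.1, 2.7]
grip_width: 0.0579
```

```bash
python3 -c "
from h import *
st()"
```

```text
head 21.76 pos [0.4727 0.1722 0.038 ] F [-0.3   0.1   2.71] M [ 0.011 -0.018 -0.002] t 17.05 w 0.0579
```

>>> {"method": "servo_tool", "body": {"series": [{"slide":[0,0,0],"dr":[0,0,0.05],"claw":0.5},{"slide":[0,0,0],"dr":[0,0,0.1],"claw":0.5},{"slide":[0,0,0],"dr":[0,0,0.1],"claw":0.5}]}}

```text
clock: 17.3
tool_pos: [0.4727, 0.1721, 0.038]
tcp_rot: [-0.0, 0.99, 0.14, 0.0]
wrist_force: [0.4, 0.2, 4.0]
grip_width: 0.0582
```

```bash
python3 -c "
from h import *
st()"
```

```text
head 16.09 pos [0.4727 0.1721 0.038 ] F [0.35 0.21 3.98] M [ 0.037  0.03  -0.06 ] t 17.3 w 0.0582
```

>>> {"method": "servo_tool", "body": {"series": [{"slide":[0,0,0],"dr":[0,0,0.04],"claw":0.5},{"slide":[0,0,0],"dr":[0,0,0.08],"claw":0.5},{"slide":[0,0,0],"dr":[0,0,0.08],"claw":0.5}]}}

```text
clock: 17.55
tool_pos: [0.4727, 0.1721, 0.0379]
tcp_rot: [-0.0, 0.995, 0.101, 0.0]
wrist_force: [-0.5, -0.2, 4.3]
grip_width: 0.0583
```

```bash
python3 -c "
from h import *
st()"
```

```text
head 11.56 pos [0.4727 0.1721 0.0379] F [-0.5  -0.22  4.31] M [ 0.007 -0.077 -0.039] t 17.55 w 0.0583
```

>>> {"method": "servo_tool", "body": {"series": [{"slide":[0,0,0],"dr":[0,0,0.04],"claw":0.5},{"slide":[0,0,0],"dr":[0,0,0.08],"claw":0.5},{"slide":[0,0,0],"dr":[0,0,0.08],"claw":0.5}]}}

```text
clock: 17.8
tool_pos: [0.4726, 0.1721, 0.0379]
tcp_rot: [-0.0, 0.998, 0.061, 0.0]
wrist_force: [-0.1, 0.0, 4.2]
grip_width: 0.0579
```

```bash
python3 -c "
from h import *
st()"
```

```text
head 6.99 pos [0.4726 0.1721 0.0379] F [-0.1   0.04  4.18] M [ 0.02  -0.037 -0.042] t 17.8 w 0.0579
```

>>> {"method": "servo_tool", "body": {"series": [{"slide":[0,0,0],"dr":[0,0,0.04],"claw":0.5},{"slide":[0,0,0],"dr":[0,0,0.08],"claw":0.5},{"slide":[0,0,0],"dr":[0,0,0.08],"claw":0.5}]}}

```text
clock: 18.05
tool_pos: [0.4726, 0.1721, 0.0379]
tcp_rot: [-0.0, 1.0, 0.021, 0.0]
wrist_force: [0.2, 0.4, 5.5]
grip_width: 0.0577
```

```bash
python3 -c "
from h import *
st()"
```

```text
head 2.41 pos [0.4726 0.1721 0.0379] F [0.15 0.44 5.55] M [0.007 0.008 0.01 ] t 18.05 w 0.0577
```

>>> {"method": "servo_tool", "body": {"series": [{"slide":[0,0,-0.0002],"dr":[0,0,0.04],"claw":0.5},{"slide":[0,0,-0.0002],"dr":[0,0,0.08],"claw":0.5},{"slide":[0,0,-0.0002],"dr":[0,0,0.08],"claw":0.5}]}}

```text
clock: 18.3
tool_pos: [0.4725, 0.172, 0.038]
tcp_rot: [-0.0, 1.0, -0.019, 0.0]
wrist_force: [-0.2, 0.8, 3.5]
grip_width: 0.0581
```

```bash
python3 -c "
from h import *
st()"
```

```text
head -2.18 pos [0.4725 0.172  0.038 ] F [-0.22  0.81  3.54] M [-0.017 -0.01  -0.027] t 18.3 w 0.0581
```

>>> {"method": "servo_tool", "body": {"series": [{"slide":[0,0,0],"dr":[0,0,0.04],"claw":0.5},{"slide":[0,0,0],"dr":[0,0,0.08],"claw":0.5},{"slide":[0,0,0],"dr":[0,0,0.08],"claw":0.5}]}}

```text
clock: 18.55
tool_pos: [0.4724, 0.1721, 0.038]
tcp_rot: [-0.0, 0.998, -0.059, 0.0]
wrist_force: [0.7, -1.2, 3.9]
grip_width: 0.0583
```

```bash
python3 -c "
from h import *
st()"
```

```text
head -6.76 pos [0.4724 0.1721 0.038 ] F [ 0.68 -1.23  3.87] M [-0.012 -0.036 -0.011] t 18.55 w 0.0583
```

>>> {"method": "servo_tool", "body": {"series": [{"slide":[0,0,0],"dr":[0,0,0.03],"claw":0.5},{"slide":[0,0,0],"dr":[0,0,0.06],"claw":0.5},{"slide":[0,0,0],"dr":[0,0,0.06],"claw":0.5}]}}

```text
clock: 18.8
tool_pos: [0.4723, 0.1721, 0.0379]
tcp_rot: [-0.0, 0.996, -0.089, -0.0]
wrist_force: [-0.0, 1.3, 3.5]
grip_width: 0.0578
```

```bash
python3 -c "
from h import *
st()"
```

```text
head -10.17 pos [0.4723 0.1721 0.0379] F [-0.03  1.29  3.47] M [ 0.083 -0.013 -0.027] t 18.8 w 0.0578
```

>>> {"method": "servo_tool", "body": {"series": [{"slide":[0,0,0],"dr":[0,0,0.03],"claw":0.5},{"slide":[0,0,0],"dr":[0,0,0.06],"claw":0.5},{"slide":[0,0,0],"dr":[0,0,0.06],"claw":0.5}]}}

```text
clock: 19.05
tool_pos: [0.4722, 0.1721, 0.0378]
tcp_rot: [-0.0, 0.993, -0.119, -0.0]
wrist_force: [0.1, 1.5, 2.7]
grip_width: 0.0583
```

```bash
python3 -c "
from h import *
st()"
```

```text
head -13.62 pos [0.4722 0.1721 0.0378] F [0.14 1.48 2.73] M [ 0.234  0.093 -0.027] t 19.05 w 0.0583
```

>>> {"method": "servo_tool", "body": {"series": [{"slide":[0,0,0],"dr":[0,0,0.035],"claw":0.5},{"slide":[0,0,0],"dr":[0,0,0.035],"claw":0.5}]}}

```text
clock: 19.22
tool_pos: [0.4722, 0.1721, 0.0378]
tcp_rot: [0.0, 0.991, -0.136, -0.0]
wrist_force: [0.1, 1.9, 1.7]
grip_width: 0.058
```

```bash
python3 -c "
from h import *
st()"
```

```text
head -15.65 pos [0.4722 0.1721 0.0378] F [0.08 1.9  1.66] M [ 0.287  0.03  -0.035] t 19.22 w 0.058
```

>>> {"method": "servo_tool", "body": {"series": [{"slide":[0,0,0],"dr":[0,0,0.035],"claw":0.5},{"slide":[0,0,0],"dr":[0,0,0.035],"claw":0.5}]}}

```text
clock: 19.38
tool_pos: [0.4721, 0.1721, 0.0377]
tcp_rot: [0.0, 0.988, -0.154, -0.0]
wrist_force: [-0.2, 2.8, -0.5]
grip_width: 0.058
```

```bash
python3 -c "
from h import *
st()"
```

```text
head -17.66 pos [0.4721 0.1721 0.0377] F [-0.17  2.85 -0.49] M [ 0.426  0.095 -0.013] t 19.38 w 0.058
```

>>> {"method": "servo_tool", "body": {"series": [{"slide":[0,0,0],"dr":[0,0,0.035],"claw":0.5},{"slide":[0,0,0],"dr":[0,0,0.035],"claw":0.5},{"slide":[0,0,0],"dr":[0,0,0.035],"claw":0.5}]}}

```text
clock: 19.63
tool_pos: [0.4721, 0.1721, 0.0377]
tcp_rot: [0.0, 0.985, -0.17, -0.0]
wrist_force: [-0.1, 3.6, -3.5]
grip_width: 0.058
```

```bash
python3 -c "
from h import *
st();print(r.observe()['tool_pos'])
save('scene','s16',(255,180,76,60),10)"
```

```text
head -19.63 pos [0.4721 0.1721 0.0377] F [-0.11  3.59 -3.49] M [ 0.519  0.111 -0.047] t 19.63 w 0.058
[0.47206773 0.17206008 0.03765576]
```

View pics/s16.png

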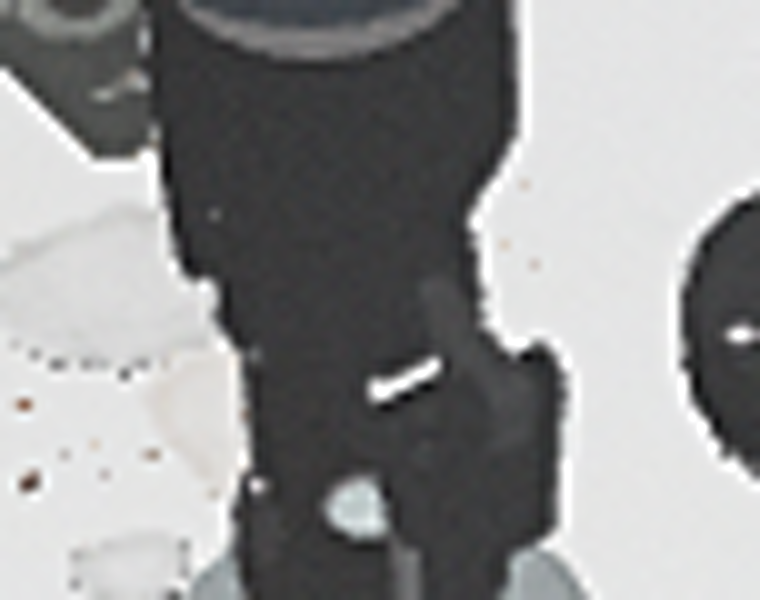

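```bash
python3 -c "
from h import *
st();print(r.observe()['tau'],r.observe()['joint_pos'],r.observe()['tcp_rot'])
"
```

```text
head -19.65 pos [0.4721 0.1721 0.0376] F [-0.67  3.55 -3.54] M [0.605 0.051 0.05 ] t 19.68 w 0.0576
[-1.62755370e+00 -5.18607831e+01 -1.42931610e+01 -5.66232428e-01
  2.40371469e-01 -1.48874073e-02] [3.25685154e-01 5.67532097e-01 1.99656136e+00 4.21979972e-04
 5.78092966e-01 6.68362711e-01] [ 4.02631143e-05  9.85327186e-01 -1.70675817e-01 -3.15910512e-04]
```

>>> {"method": "servo_tool", "body": {"series": [{"slide":[0,0,0],"dr":[0,0,0.018],"claw":0.5},{"slide":[0,0,0],"dr":[0,0,0.018],"claw":0.5}]}}

```text
clock: 19.85
tool_pos: [0.472, 0.1721, 0.0377]
tcp_rot: [0.0, 0.984, -0.18, -0.0]
wrist_force: [-0.4, 4.8, -5.6]
grip_width: 0.0579
```

```bash
python3 -c "
from h import *
st();print(r.observe()['tau'])
"
```

```text
head -20.79 pos [0.472  0.1721 0.0377] F [-0.38  4.78 -5.59] M [0.675 0.159 0.164] t 19.85 w 0.0579
[ -2.17392035 -52.77466893 -14.59433734  -0.50144143   0.27472473
   0.32919852]
```

>>> {"method": "servo_tool", "body": {"series": [{"slide":[0,0,0],"dr":[0,0,0],"claw":0.5}]}}

```text
clock: 19.93
tool_pos: [0.472, 0.172, 0.0377]
tcp_rot: [0.0, 0.984, -0.18, -0.0]
wrist_force: [0.5, 4.5, -6.0]
grip_width: 0.0582
```

```bash
python3 -c "
from h import *
st();print(r.observe()['tau'])
"
```

```text
head -20.76 pos [0.472  0.172  0.0377] F [ 0.5   4.47 -6.05] M [0.778 0.132 0.12 ] t 19.93 w 0.0582
[ -2.34471649 -53.05802464 -14.709979    -0.57597075   0.2680087
   0.21007183]
```

>>> {"method": "servo_tool", "body": {"series": [{"slide":[0,0,0],"dr":[0,0,0],"claw":0.3},{"slide":[0,0,0],"dr":[0,0,0],"claw":0.1},{"slide":[0,0,0],"dr":[0,0,0],"claw":0.1},{"slide":[0,0,0],"dr":[0,0,0],"claw":0.1}]}}

```text
clock: 20.27
tool_pos: [0.4727, 0.1718, 0.0383]
tcp_rot: [-0.0, 0.984, -0.181, 0.0]
wrist_force: [-0.2, 0.1, -0.3]
grip_width: 0.0772
```

```bash
python3 -c "
from h import *
st();print(r.observe()['tau'])
save('scene','s17',(255,180,76,60),10)"
```

```text
head -20.8 pos [0.4727 0.1718 0.0383] F [-0.2   0.06 -0.33] M [-0.013 -0.016 -0.031] t 20.27 w 0.0772
[ 5.40225080e-02 -5.01268101e+01 -1.42912889e+01 -3.36272176e-03
  7.18897412e-03 -1.04850154e-03]
```

View pics/s17.png

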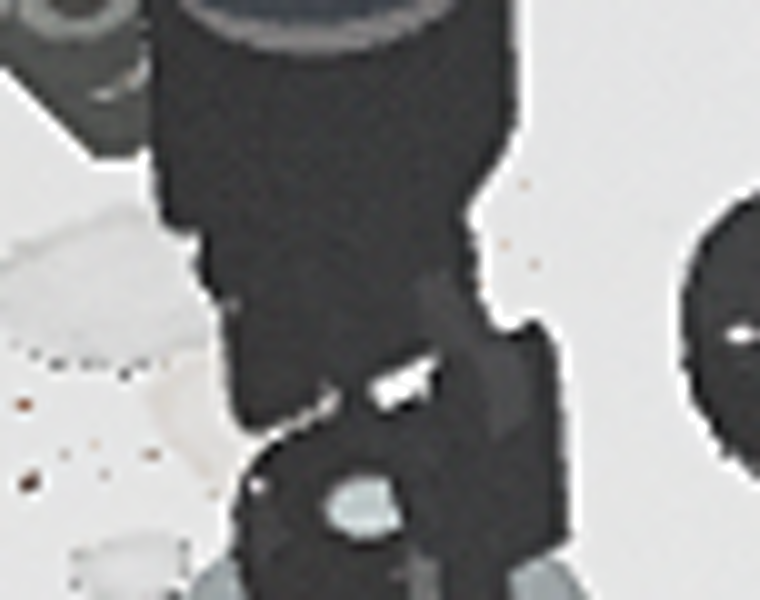

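>>> {"method": "servo_tool", "body": {"series": [{"slide":[-0.0006,-0.0003,0.0005],"dr":[0,0,0],"claw":0.1},{"slide":[-0.0006,-0.0003,0.0005],"dr":[0,0,0],"claw":0.3},{"slide":[-0.0006,-0.0003,0.0005],"dr":[0,0,0],"claw":0.5},{"slide":[-0.0006,-0.0003,0.0005],"dr":[0,0,0],"claw":0.5},{"slide":[-0.0006,-0.0003,0.0005],"dr":[0,0,0],"claw":0.5}]}}

```text
clock: 20.73
tool_pos: [0.4723, 0.1725, 0.0381]
tcp_rot: [-0.0, 0.984, -0.181, 0.0]
wrist_force: [-1.5, -1.4, 8.0]
grip_width: 0.0583
```

```bash
python3 -c "
from h import *
st();print(r.observe()['tau'])"
```

```text
head -20.8 pos [0.4723 0.1725 0.0381] F [-1.51 -1.36  8.03] M [-0.219  0.171  0.003] t 20.73 w 0.0583
[ 6.85450025e-01 -4.65545869e+01 -1.39389119e+01  1.92894302e-01
 -4.66810232e-01 -3.98325850e-02]
```

>>> {"method": "servo_tool", "body": {"series": [{"slide":[0,0,-0.0007],"dr":[0,0,0],"claw":0.5},{"slide":[0,0,-0.0007],"dr":[0,0,0],"claw":0.5}]}}

```text
clock: 20.9
tool_pos: [0.4722, 0.1725, 0.0384]
tcp_rot: [-0.0, 0.984, -0.18, 0.0]
wrist_force: [1.0, -1.7, 1.3]
grip_width: 0.0582
```

```bash
python3 -c "
from h import *
st();print(r.observe()['tau'][5])"
```

```text
head -20.8 pos [0.4722 0.1725 0.0384] F [ 0.95 -1.74  1.26] M [-0.317 -0.153 -0.053] t 20.9 w 0.0582
-0.03928340622223914
```

>>> {"method": "servo_tool", "body": {"series": [{"slide":[0,0,0.0001],"dr":[0,0,0.026],"claw":0.5},{"slide":[0,0,0.0001],"dr":[0,0,0.026],"claw":0.5}]}}

```text
clock: 21.07
tool_pos: [0.4722, 0.1726, 0.0383]
tcp_rot: [-0.0, 0.981, -0.193, 0.0]
wrist_force: [0.2, -1.4, 3.7]
grip_width: 0.0584
```

```bash
python3 -c "
from h import *
st();print(r.observe()['tau'][5])"
```

```text
head -22.31 pos [0.4722 0.1726 0.0383] F [ 0.23 -1.44  3.7 ] M [-0.238 -0.111  0.073] t 21.07 w 0.0584
0.3459934238344431
```

```bash
cat >> h.py <<'E'
def avg(n=5):
    A=[]
    for _ in range(n):
        r.snapshot('top');o=r.observe();A.append(np.r_[o['wrist_force'],o['ft_torque'],o['tau'][5],o['tool_pos']])
    A=np.array(A);print('avg F',A.mean(0)[:3].round(2),'M',A.mean(0)[3:6].round(3),'sd',A.std(0)[[2,5]].round(3),'tau6',A[:,6].round(3),'pos',A.mean(0)[7:].round(5));st()
E
python3 -c "
from h import *
avg()"
```

```text
avg F [ 0.6  -1.46  3.97] M [-0.221 -0.158  0.051] sd [0.318 0.015] tau6 [0.192 0.089 0.057 0.05  0.051] pos [0.47219 0.17256 0.03821]
head -22.26 pos [0.4722 0.1726 0.0382] F [ 0.65 -1.54  4.32] M [-0.264 -0.2    0.049] t 21.32 w 0.0576
```

>>> {"method": "servo_tool", "body": {"series": [{"slide":[0,0,0],"dr":[0,0,0.018],"claw":0.5},{"slide":[0,0,0],"dr":[0,0,0.035],"claw":0.5}]}}

```text
clock: 21.48
tool_pos: [0.4721, 0.1726, 0.0381]
tcp_rot: [-0.0, 0.978, -0.211, 0.0]
wrist_force: [1.0, 0.1, 3.0]
grip_width: 0.0581
```

```bash
python3 -c "
from h import *
avg()"
```

```text
avg F [ 1.34 -0.24  3.93] M [-0.083 -0.246  0.196] sd [0.434 0.028] tau6 [0.13  0.377 0.258 0.205 0.187] pos [0.47214 0.17266 0.0381 ]
head -24.29 pos [0.4722 0.1727 0.0381] F [ 1.44 -0.15  3.62] M [-0.086 -0.273  0.155] t 21.73 w 0.058
```

>>> {"method": "servo_tool", "body": {"series": [{"slide":[0,0,-0.0003],"dr":[0,0,0.0],"claw":0.5},{"slide":[0,0,-0.0003],"dr":[0,0,0.018],"claw":0.5}]}}

```text
clock: 21.9
tool_pos: [0.4721, 0.1726, 0.0382]
tcp_rot: [-0.0, 0.976, -0.219, 0.0]
wrist_force: [2.4, 2.2, -2.0]
grip_width: 0.0578
```

```bash
python3 -c "
from h import *
avg(4)
save('scene','s18',(255,180,76,60),10)"
```

```text
avg F [ 3.23  0.68 -2.58] M [ 0.155 -0.494  0.233] sd [0.121 0.032] tau6 [0.056 0.373 0.282 0.237] pos [0.47206 0.17264 0.03815]
head -25.33 pos [0.4721 0.1726 0.0381] F [ 3.33  1.04 -2.57] M [ 0.173 -0.519  0.258] t 22.1 w 0.058
```

>>> {"method": "servo_tool", "body": {"series": [{"slide":[0,0,0.0002],"dr":[0,0,0.018],"claw":0.5},{"slide":[0,0,0.0002],"dr":[0,0,0.018],"claw":0.5}]}}

```text
clock: 22.32
tool_pos: [0.472, 0.1726, 0.0381]
tcp_rot: [-0.0, 0.974, -0.229, 0.0]
wrist_force: [2.6, 1.5, -2.0]
grip_width: 0.0582
```

```bash
python3 -c "
from h import *
avg(4)"
```

```text
avg F [ 3.05  1.54 -3.34] M [ 0.254 -0.596  0.167] sd [0.574 0.021] tau6 [0.276 0.216 0.192 0.183] pos [0.47199 0.1726  0.0381 ]
head -26.37 pos [0.472  0.1726 0.0381] F [ 3.03  1.7  -4.17] M [ 0.255 -0.605  0.162] t 22.52 w 0.0583
```

>>> {"method": "servo_tool", "body": {"series": [{"slide":[0,0,0.0007],"dr":[0,0,0],"claw":0.5},{"slide":[0,0,0.0007],"dr":[0,0,0],"claw":0.5}]}}

```text
clock: 22.68
tool_pos: [0.472, 0.1726, 0.0379]
tcp_rot: [-0.0, 0.974, -0.228, 0.0]
wrist_force: [1.1, 0.3, 5.8]
grip_width: 0.0583
```

```bash
python3 -c "
from h import *
avg(2)"
```

```text
avg F [1.34 1.47 4.75] M [ 0.172 -0.226  0.175] sd [0.047 0.011] tau6 [0.172 0.172] pos [0.47204 0.17261 0.03795]
head -26.37 pos [0.4721 0.1726 0.038 ] F [1.51 1.63 4.79] M [ 0.186 -0.21   0.186] t 22.78 w 0.0581
```

>>> {"method": "servo_tool", "body": {"series": [{"slide":[0,0,0.0004],"dr":[0,0,0],"claw":0.5},{"slide":[0,0,0.0004],"dr":[0,0,0],"claw":0.5}]}}

```text
clock: 22.95
tool_pos: [0.4721, 0.1726, 0.0378]
tcp_rot: [-0.0, 0.974, -0.228, 0.0]
wrist_force: [0.1, 0.0, 10.9]
grip_width: 0.0579
```

```bash
python3 -c "
from h import *
avg(2)"
```

```text
avg F [ 0.91  0.3  10.1 ] M [ 0.121 -0.069  0.166] sd [0.443 0.022] tau6 [0.167 0.167] pos [0.47204 0.17262 0.03782]
head -26.37 pos [0.472  0.1726 0.0378] F [1.32 0.07 9.66] M [ 0.124 -0.033  0.188] t 23.05 w 0.0576
```

>>> {"method": "servo_tool", "body": {"series": [{"slide":[0,0,0.0004],"dr":[0,0,0],"claw":0.5},{"slide":[0,0,0.0004],"dr":[0,0,0],"claw":0.5}]}}

```text
clock: 23.22
tool_pos: [0.4721, 0.1726, 0.0377]
tcp_rot: [-0.0, 0.974, -0.228, 0.0]
wrist_force: [-1.4, 0.7, 15.0]
grip_width: 0.0583
```

```bash
python3 -c "
from h import *
avg(2)"
```

```text
avg F [-1.15  0.55 13.76] M [0.043 0.101 0.159] sd [0.207 0.015] tau6 [0.153 0.154] pos [0.47206 0.17261 0.03772]
head -26.37 pos [0.4721 0.1726 0.0377] F [-1.27  0.78 13.55] M [0.048 0.089 0.143] t 23.32 w 0.0579
```

The push test shows the ring staying stiff against the ledges up to about 13 N. With the turning moment around 0.2–0.25 N·m, that puts the clamp at roughly 10–14 N, which is snug. I'll unload and let go.

>>> {"method": "servo_tool", "body": {"series": [{"slide":[0,0,-0.0012],"dr":[0,0,0],"claw":0.5},{"slide":[0,0,-0.0012],"dr":[0,0,0],"claw":0.5},{"slide":[0,0,-0.0012],"dr":[0,0,0],"claw":0.3},{"slide":[0,0,-0.0012],"dr":[0,0,0],"claw":0},{"slide":[0,0,-0.0012],"dr":[0,0,0],"claw":0},{"slide":[0,0,-0.0012],"dr":[0,0,0],"claw":0},{"slide":[0,0,-0.015],"dr":[0,0,0],"claw":0},{"slide":[0,0,-0.05],"dr":[0,0,0],"claw":0},{"slide":[0,0,-0.09],"dr":[0,0,0],"claw":0},{"slide":[0,0,-0.11],"dr":[0,0,0],"claw":0}]}}

```text
clock: 24.15
tool_pos: [0.4725, 0.1727, 0.1497]
tcp_rot: [-0.001, 0.974, -0.228, 0.001]
wrist_force: [0.9, -0.3, -0.2]
grip_width: 0.0854
```

>>> {"method": "servo_tool", "body": {"series": [{"slide":[-0.03,0.02,-0.02],"dr":[0,0,0],"claw":0},{"slide":[-0.06,0.05,-0.03],"dr":[0,0,0],"claw":0},{"slide":[-0.09,0.08,-0.04],"dr":[0,0,0],"claw":0},{"slide":[-0.11,0.11,-0.04],"dr":[0,0,0],"claw":0},{"slide":[-0.11,0.15,-0.04],"dr":[0,0,0],"claw":0},{"slide":[-0.11,0.19,-0.04],"dr":[0,0,0],"claw":0},{"slide":[-0.11,0.22,-0.04],"dr":[0,0,0],"claw":0},{"slide":[-0.11,0.22,-0.04],"dr":[0,0,0],"claw":0}]}}

```text
clock: 24.82
tool_pos: [0.2714, 0.0214, 0.186]
tcp_rot: [0.001, 0.973, -0.23, -0.002]
wrist_force: [-0.7, -0.3, -0.7]
grip_width: 0.0852
```

```bash
python3 -c "
from h import *
st()
save('scene','s19',(225,160,110,86),7)
save('top','t19',(230,165,70,55),11)
S=cv2.imread('pics/s19_raw.png');T=cv2.imread('pics/t19_raw.png')
a=np.hstack([ortho(n,I,(.472,.172),.058,.04,4900) for n,I in(('top',T),('scene',S))])
cv2.imwrite('pics/o19.png',a)"
```

```text
head -26.57 pos [0.2714 0.0214 0.186 ] F [-0.65 -0.28 -0.67] M [-0.065  0.036 -0.079] t 24.82 w 0.0852
```

View pics/s19.png

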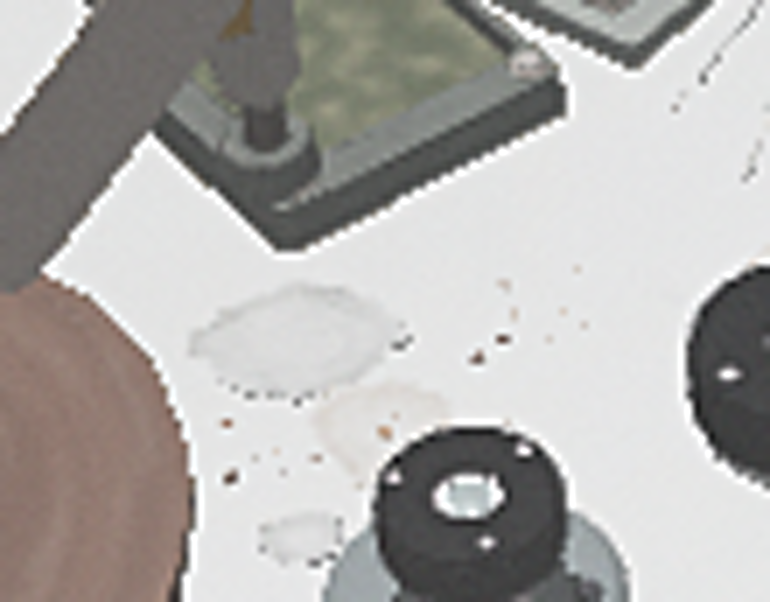

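View pics/o19.png

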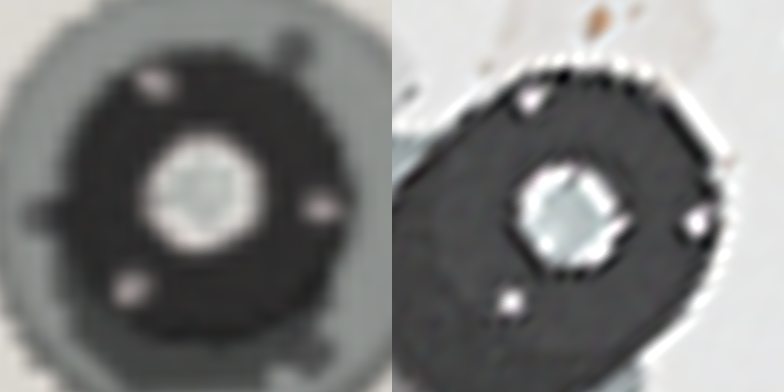

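Run:
```python
from h import *
for n,f,pts in(('top','t19',[(155,83),(321,207),(132,288)]),('scene','s19',[(530-392,98),(697-392,224),(511-392,301)])):
    I=cv2.imread(f'pics/{f}_raw.png');uv=[]
    for x,y in pts:
        uv.append(cent(I,proj(n,[[.472+.04-(y+.5)/4900,.172+.04-(x+.5)/4900,.058]])[0],2))
    print(n,[np.round(v,4) for v in holes_angle(at_z(n,uv,.058)[:,:2])])
a=cv2.imread('pics/t0_raw.png');b=cv2.imread('pics/t19_raw.png')
print([int(cv2.absdiff(a[y:y+h,x:x+w],b[y:y+h,x:x+w]).max()) for x,y,w,h in((238,183,14,34),(190,190,45,35))])
```

```text
top [array([0.4731, 0.1707]), array([  24.8539, -100.0385,  144.3989]), array([0.0273, 0.0263, 0.0248])]
scene [array([0.4703, 0.1722]), array([ 24.5977, -98.2254, 142.2549]), array([0.0262, 0.0267, 0.0253])]
[6, 6]
```

```bash
python3 -c "
from h import *
print(r.job_done())"
```

```text
the job is handed in; nothing more can be done
None
```

I set the lens flat in the cell and let it go. I then put the smaller black ring over it with the lugs through the gaps, turned it clockwise about 70° and let go. I handed the job in at about 25 s of the 67 s allowed; no verdict was reported.

**Last checks:**
- **Position and turn:** the final pictures show the ring over the cell with no visible tilt and the lens visible through its hole. The pips show about 70° of turn, against 71° by the tool. The gripper was clear of everything.
- **Bystanders:** the nut, grommet and tweezers look unchanged in the top view.
- **Clamp:** I estimate 10–14 N. When I pushed down with up to about 13.8 N, the ring stayed stiff on its ledges. The turning moment of 0.17–0.25 N·m suggests 6–12 N, a bit lower.

**What disagreed:**
- **Bite angle:** it was not sharp. The first pull showed about 58° into the turn, with some sideways force. I let go once and gripped again before the last 6°.
- **Cameras:** the two views differ by 1.5–3 mm on positions, so the fits were confirmed mainly by how little force they took.

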